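# Crack the release valve and lower the lift table level

### The arm

A 6-joint arm with a two-finger parallel gripper is mounted at the origin on the work surface; the furniture and walls round the work are solid. World frame = base frame: x ahead of the robot, y to its left, z up, the work surface at z = 0. Lengths are in mm, angles in degrees, forces in N, time in s.
With the tool pointing down it reaches from about 300 to 850 mm from the base axis. Payload 4.2 kg.
Tool frame: the origin (TCP) lies at the centre of the arm's flange, where the gripper is bolted on; the fingertips stand env.tips_ahead ahead of it and the grasp point (between the pads) lies 172 mm ahead of it (env.tips_ahead is the distance from the TCP to the fingertips, in mm); z points along the fingers, y is the direction in which the jaws open and shut (so a half turn about z gives the same grasp; the last joint's range is limited). The gripper opens to 91 mm and grips with 3 to 60 N. Pads are 32 mm wide; open, the fingers measure 118 mm over their backs; the gripper's body (76 mm by 178 mm) begins 60 mm behind the grasp point.
Start: joints at [67.265, 18.312, 89.639, -0, 72.044, -1.146], TCP at [211.566, 534.661, 404.776] pointing down, gripper open.
Joint ranges: [-177.97, 177.97], [-48.28, 115.42], [12.27, 149.76], [-77.06, 257.06], [2.81, 150.46], [-146.56, 146.56]. Speed limits (degrees/s): [147.25, 147.25, 180, 180, 180, 180].

### API

Orientations are given as [roll, pitch, yaw] about the fixed x, y, z axes, in that order (R = Rz(yaw) Ry(pitch) Rx(roll)).
In Python, from workcell import env gives the robot as it stands.
- The arm moves only by the tool servo_tool, never from a script. Its argument "series" is a list of rows, each a list of 7 numbers: the turn, a rotation vector about the tool's x, y, z in degrees, then the shift along the tool's x, y, z in cm, then the opening, from 0 (shut) to 1 (fully open). A call has exactly 10 rows; each row shifts and turns the commanded pose from where the row before left it, along the tool's axes as they then stand; what a row does not reach is not made up. A row lasts 1/8 s, in which the tool goes at most 62.5 mm and 10.7 degrees, less where a joint would pass 70% of its speed; a pose out of reach is approached as far as the arm can. A call with a gripper value outside its range is refused whole. The fingers move at their own pace and stop on an object; "newtons" is the grip in N (left out, the last holds). Time passes only in rows, so rows that do not move let the fingers close, or fill a call up. It gives the time, the measured TCP pose, the force and the opening at its end, in the units of the state.
- env.state(): the state, without advancing time (a new reading comes with each control period).
- env.grab_frame(name): name is "scene" or "top"; returns (picture, depth): 400x640x3 uint8, red, green, blue; 400x640 float32, mm along the optical axis (not along the pixel's ray), 0 where there is no reading.
- env.camera_info(name): a dict with "vertical_fov" (degrees; the focal length in pixels is half the picture's height over the tangent of half this angle, whatever the lens; pixels are square), "cx", "cy" (the principal point, pixels), "k1" (the pictures are not rectified: a ray, as slopes to the right and down, at radius r is drawn at 1 + k1 r^2 times it, then the intrinsics apply), "R" (3x3) and "t" (3): a world point X has camera coordinates R X + t. Camera axes: x right, y down, z forward; pixel columns grow to the right and rows downward; lengths in mm; the calibration is good to about 2 mm. A picture is of the moment at which its call begins. camera_info takes no time and is no camera call.
- env.job_done(): hands the job in, once; it reports no verdict.
Trained networks look in the newest picture that a camera, given by its name, has taken for a name from the list of things; names that differ only in an ending like _2 or _b are one class to them, and where a whole thing is asked for, a point or a joint stands for the part that bears it (a point fixed in the world has none). Each returns a list of dicts, best first, with "conf" (0 to 1); they miss things now and then, are a little off and sometimes report something else, mostly with a low value. They report only what shows in the picture. A call takes as long as a camera call. They do not tell look-alikes from the thing itself.
- env.silhouettes(camera, query): "pixels" (400x640 bool, what is visible of it) and "uv" ([column, row] in pixels, amid what is visible of it).
The state is a dict: "time_s": time; "qpos": joint angles; "qvel": joint speeds; "effort": joint torques, N m; "ee_pos": TCP position; "ee_rot": TCP orientation; "force": force on the tool from outside, world axes, zero at the start; "torque": the same for the moment, N m; "gripper_width": finger opening in mm.
Only numpy, scipy, OpenCV 4.12 (cv2) and the standard library are available. Lean on these libraries where they do the work, as an engineer would, in place of code of your own. Each camera call takes 0.05 s, during which the arm holds its last target.

### The job

Use the red-knobbed release lever to crack the bench lift's valve open just a fraction of a turn, so that the table with the carton on it comes down slowly and smoothly, never faster than about 3 cm a second. When the table top is level with the yellow stand behind it, shut the valve again, turning the lever until you feel it fully home on its seat but without forcing it, and let go; leave the carton untouched on the table and the loose things round about where they are.

Things in the scene. Friction and masses are not known exactly. Their poses are not given: they have to be found in the camera images.
- bench_lift: fixed bench lift: base plate 130 x 225 x 12 mm, blue column whose ram carries an aluminium table; 130 mm to its left (+y) and 30 mm nearer (-x) a blue valve block 52 x 50 mm, top 62 mm up. Origin on the bench top on the ram's axis; x points to the yellow stand, away from the robot, y to the valve, z up. The whole lift is turned up to 0.15 rad either way.
- valve_pivot (a point): point on the lever's vertical axis at the height of the knob's centre (109 mm). From above, turning anticlockwise opens the valve (knob goes to the robot's right), clockwise shuts it. The lever stays where left; it takes about 4 N at the knob to turn. It starts 0.05 to 0.24 rad off its seat, still holding; the seat's own angle differs from start to start and cannot be seen.
- valve_knob (a point): centre of the upright red knob on the end of the valve lever: cylinder 18 mm in diameter, from 88 to 130 mm above the bench, fixed to the lever 70 mm from the valve axis. Under it the lever is a flat bar 12 mm wide, 80 to 88 mm above the bench, running to the axis. It lies to the left of the axis and towards the robot, standing free (a clamp fixture with a red toggle lies ahead, nearer the robot).
- needle (a joint): lift of the valve needle off its seat, m: 0 home, about 2 mm per rad of lever; under 0.08 mm is home. Too small to be read well from this noisy value: find the seat by feel. The seat is a hard stop; the springy lever makes the force at the knob climb by about 5 N per mm there.
- lever_flex (a joint): bending of the springy lever about its axis, rad, 0 unloaded, minus when pushed clockwise (shut): 0.07 rad (5 mm at the knob) is about 25 N at the knob, and more is forcing it
- lift_table (a joint): how far the table has come down, m: 0 at the start (top 170 mm above the bench), at most 0.07; it cannot be raised. It starts to move when the lever is 0.45 to 0.85 rad off its seat, by the load; each further 0.1 rad gives about 15 mm/s more, each 0.1 rad back takes that away.
- table_top (a point): centre of the lift table's upper face (aluminium, 110 x 90 mm)
- stand_top (a point): centre of the upper face of the fixed yellow stand, 70 x 130 mm, 4 mm behind the lift table; its height differs from start to start, 113 to 137 mm above the bench
- screw_carton: cardboard carton 61 x 86 x 46 mm full of screws, standing loose on the lift table; origin at the centre of its underside; its weight is not known (0.5 to 1.05 kg)
- keys_center (a point): centre of a loose red folding hex key set, 30 x 95 x 26 mm, lying on the bench: a bystander
- pcb_center (a point): centre of a loose green circuit board, 45 x 70 x 17 mm, lying on the bench: a bystander
Mind the look-alikes: they are no part of the job. Leave any orange look-alike of the screw_carton alone.

How it is judged:
By the outcome, as a careful person would: the job done as asked, in the order asked, and still so for the second after the job is handed in, with the robot touching nothing.
It also fails if it takes over 58 s, if anything falls off the work surface, if the arm or the gripper's body presses on something with over 40 N, if the wrist force passes 120 N, or if a joint passes its speed limit or range.

## Working session

There is one attempt and no reset: what is moved stays moved. The work goes in short steps, Python scripts to look and compute and a tool call to move; the robot and the scene stay as the last step left them, time stands still between calls to the robot, and variables do not carry over. Pictures are saved under pics/ and viewed, and the job is handed in when it is done.

Besides the shell and the picture viewer there is one more tool, called after "Call:" as name(argument=value, ...), one argument or row to a line, values as JSON. servo_tool: Moves the arm, as the interface text tells. Its arguments: {"type":"object","properties":{"series":{"type":"array"},"newtons":{"type":"number"}},"required":["series"]}

I'll start by looking at the scene from both cameras.

```bash
ls; mkdir -p pics
cat > h.py <<'E'
import numpy as np, cv2
from workcell import env
def px2w(cam,uv,depth=None,z=None):
    c=env.camera_info(cam); f=200/np.tan(np.radians(c["vertical_fov"])/2)
    R=np.array(c["R"]);t=np.array(c["t"])
    K=np.array([[f,0,c["cx"]],[0,f,c["cy"]],[0,0,1]])
    p=cv2.undistortPointsIter if False else cv2.undistortPoints
    # distortion: r_d = r(1+k1 r^2)
    s=cv2.undistortPoints(np.array(uv,float).reshape(-1,1,2),K,np.array([c["k1"],0,0,0,0],float)).reshape(-1,2)
    rays=np.c_[s,np.ones(len(s))]
    if depth is not None:
        X=rays*np.array(depth).reshape(-1,1)
        return (X-t)@R
    o=-R.T@t; d=rays@R
    k=(z-o[2])/d[:,2]
    return o+d*k[:,None]
def w2px(cam,X):
    c=env.camera_info(cam); f=200/np.tan(np.radians(c["vertical_fov"])/2)
    R=np.array(c["R"]);t=np.array(c["t"])
    P=np.array(X,float).reshape(-1,3)@R.T+t
    s=P[:,:2]/P[:,2:]; r2=(s**2).sum(1,keepdims=True)
    s=s*(1+c["k1"]*r2)
    return s*f+[c["cx"],c["cy"]]
E
python3 - <<'E'
from h import *
print(env.state()); print(env.tips_ahead)
for n in ("scene","top"):
    im,d=env.grab_frame(n); cv2.imwrite(f"pics/{n}0.png",im[:,:,::-1]); np.save(f"{n}0.npy",d); np.save(f"{n}0im.npy",im)
    print(n,env.camera_info(n))
for q in ("valve_knob","bench_lift","stand_top","table_top","screw_carton","keys_center","pcb_center"):
    for n in ("scene","top"):
        try:
            r=env.silhouettes(n,q); print(n,q,[(round(x["conf"],2),[int(v) for v in x["uv"]],int(x["pixels"].sum())) for x in r])
        except Exception as e: print(n,q,e)
E
```

```text
pics
{'time_s': 0.0, 'qpos': array([ 6.72670378e+01,  1.83507171e+01,  8.97074852e+01,  8.86285903e-04,
        7.20450685e+01, -1.14490794e+00]), 'qvel': array([-0.04434915, -0.12220004, -0.05199275,  0.11688031, -0.06880841,
        0.05767709]), 'effort': array([-2.08391881e-03, -4.12464809e+01, -2.31966877e+01,  7.26274517e-02,
        4.57011780e-02, -1.41608311e-04]), 'ee_pos': array([211.47843987, 534.50424595, 403.92194062]), 'ee_rot': array([-1.79896767e+02, -2.90592278e-03,  1.58411669e+02]), 'force': array([ 0.37175883, -0.42269191, -0.37773493]), 'torque': array([-0.05082428, -0.00045909,  0.00796031]), 'gripper_width': 91.04636587682589}
190.8
scene {'vertical_fov': 48.56984567463199, 'cx': 316.19349582976304, 'cy': 190.2079783970716, 'k1': 0.028697192932667023, 'R': array([[-0.98401806, -0.17735009, -0.01598122],
       [-0.1173109 ,  0.71316994, -0.69110548],
       [ 0.13396494, -0.6781855 , -0.72257721]]), 't': array([ 551.06675701,  151.6464234 , 1272.98846332])}
top {'vertical_fov': 57.79979989752514, 'cx': 321.68403212169795, 'cy': 203.92243151265023, 'k1': 0.004332277092042328, 'R': array([[-0.18306461, -0.98305559,  0.00943742],
       [-0.81414282,  0.14621486, -0.56195434],
       [ 0.55105246, -0.11055736, -0.82711441]]), 't': array([103.35614504, 524.24397285, 682.96201282])}
scene valve_knob [(0.52, [294, 277], 262)]
top valve_knob [(0.82, [208, 222], 286)]
scene bench_lift [(0.62, [284, 255], 3643)]
top bench_lift [(0.68, [262, 217], 3616)]
scene stand_top [(0.71, [253, 216], 1141)]
top stand_top [(0.9, [292, 156], 471)]
scene table_top [(0.85, [293, 218], 574)]
top table_top [(0.75, [272, 190], 551)]
scene screw_carton [(0.96, [280, 201], 892)]
top screw_carton [(0.72, [271, 171], 1064), (0.54, [434, 173], 94)]
scene keys_center [(0.71, [371, 225], 323)]
top keys_center [(0.91, [327, 284], 524)]
scene pcb_center [(0.76, [340, 217], 258)]
top pcb_center [(0.44, [209, 222], 301)]
```

View pics/scene0.png

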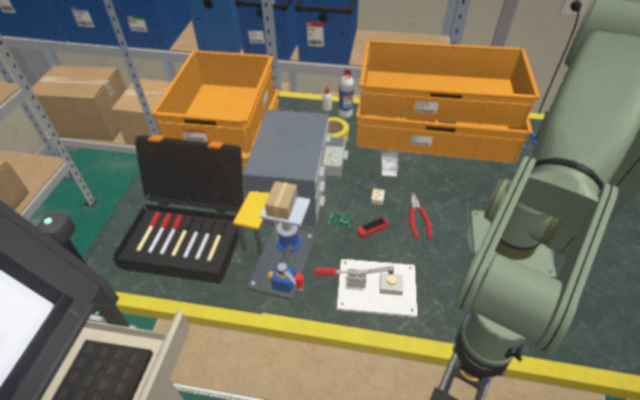

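View pics/top0.png

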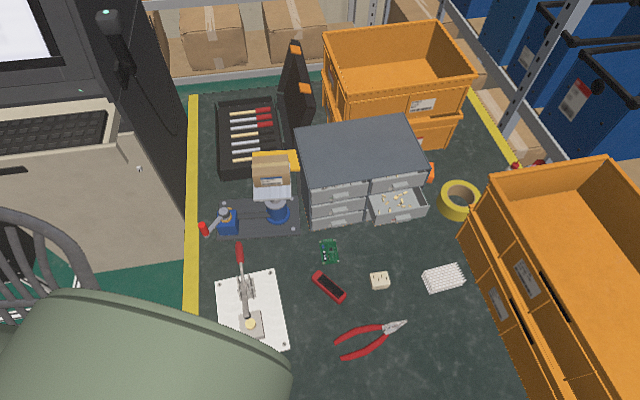

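Run:
```python
import numpy as np,cv2
a=np.load("scene0im.npy")[:,:,::-1][150:340,200:420]; b=np.load("top0im.npy")[:,:,::-1][120:320,150:450]
cv2.imwrite("pics/scene0c.png",cv2.resize(a,None,fx=3,fy=3,interpolation=cv2.INTER_CUBIC))
cv2.imwrite("pics/top0c.png",cv2.resize(b,None,fx=2.6,fy=2.6,interpolation=cv2.INTER_CUBIC))
```

```text
(no output)
```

View pics/scene0c.png

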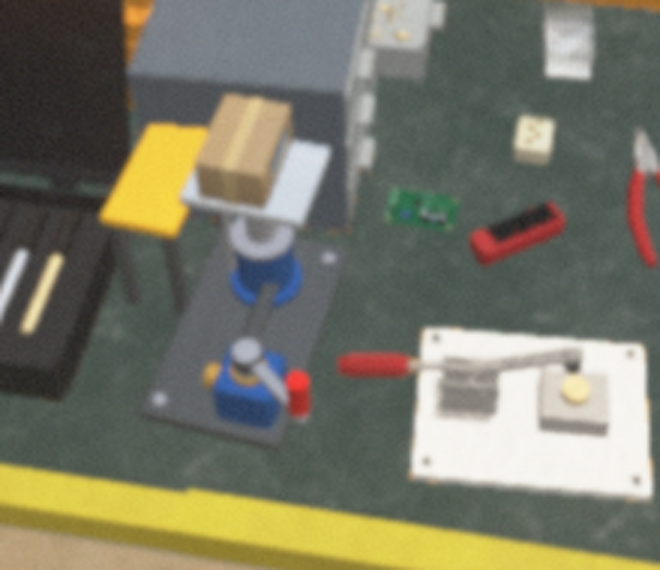

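View pics/top0c.png

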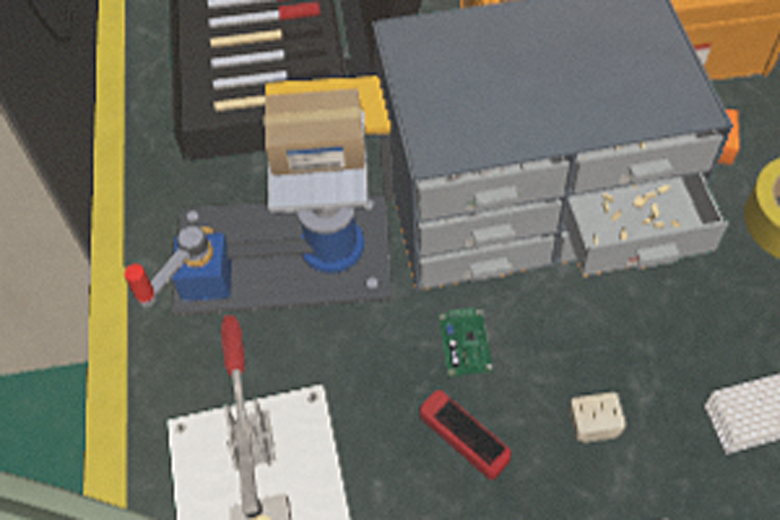

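Run:
```python
from h import *
d={n:np.load(n+"0.npy") for n in("scene","top")}
for n,uv in (("scene",(299,282)),("top",(204,229)),("scene",(285,273)),("top",(228,214)),("scene",(318,272)),("top",(239,252))):
    u,v=uv; p=d[n][v-1:v+2,u-1:u+2]; print(n,uv,np.median(p[p>0]),px2w(n,[uv],depth=[np.median(p[p>0])]).round(1), px2w(n,[uv],z=109).round(1))
```

```text
scene (299, 282) 1056.5083 [[545.7 299.5 119.7]] [[547.5 293.  109. ]]
top (204, 229) 853.4119 [[542.3 287.1 116.8]] [[547.3 289.1 109. ]]
scene (285, 273) 1112.7837 [[591.2 260.2  87.1]] [[586.5 273.9 109. ]]
top (228, 214) 913.66235 [[595.4 235.3  86.3]] [[580.  231.4 109. ]]
scene (318, 272) 1143.9883 [[513.4 226.6  61. ]] [[507.3 257.6 109. ]]
top (239, 252) 874.70795 [[493.5 216.9  67.9]] [[471.4 210.9 109. ]]
```

Both views show the lift with its blue valve block. The true knob is the upright red cylinder at the end of the short grey lever, at scene ≈(299,281) and top ≈(204,229). The look-alike is the toggle handle on the white clamp plate, at scene (325,271) and top (239,252). The knob is the one attached to the blue valve block, left of it and towards the robot. The carton is at scene (280,201). Next I measure the knob, pivot, lift yaw, stand height and table height.

```bash
cat > meas.py <<'E'
from h import *
from scipy.optimize import least_squares
im={n:np.load(n+"0im.npy") for n in("scene","top")}; d={n:np.load(n+"0.npy") for n in("scene","top")}
def cloud(n):
    u,v=np.meshgrid(np.arange(640),np.arange(400)); 
    P=px2w(n,np.c_[u.ravel(),v.ravel()],depth=d[n].ravel()).reshape(400,640,3)
    P[d[n]<=0]=np.nan
    return P
C={n:cloud(n) for n in im}
for n,(u0,v0) in (("scene",(299,281)),("top",(204,229))):
    I=im[n].astype(int); m=(I[:,:,0]>I[:,:,1]+70)&(I[:,:,0]>I[:,:,2]+70)
    w=np.zeros_like(m); w[v0-22:v0+22,u0-14:u0+14]=1; m&=w.astype(bool)
    _,lab,st,ce=cv2.connectedComponentsWithStats(m.astype(np.uint8)); 
    k=1+np.argmax(st[1:,4]); mm=lab==k
    print(n,"knob comp",st[k],ce[k], "depth med",np.nanmedian(C[n][mm],axis=0).round(1), "zrange",np.nanpercentile(C[n][mm][:,2],[5,95]).round(1))
    print("   centroid at z=109:",px2w(n,[ce[k]],z=109).round(1))
    o=-np.array(env.camera_info(n)["R"]).T@np.array(env.camera_info(n)["t"]); print("   cam",o.round(0))
# yellow stand
for n,roi in (("scene",(195,280,185,235)),("top",(245,305,145,175))):
    I=im[n].astype(int); m=(I[:,:,0]>180)&(I[:,:,1]>130)&(I[:,:,2]<90)
    w=np.zeros_like(m); w[roi[2]:roi[3],roi[0]:roi[1]]=1; m&=w.astype(bool)
    m=cv2.erode(m.astype(np.uint8),np.ones((3,3)))>0
    P=C[n][m]; P=P[~np.isnan(P[:,0])]; z=np.median(P[:,2]); print(n,"stand n",len(P),"z",np.percentile(P[:,2],[10,50,90]).round(1))
    Q=P[abs(P[:,2]-z)<6]; print("  rect",cv2.minAreaRect(Q[:,:2].astype(np.float32)))
    for q in ("table_top","screw_carton"): pass
    np.save(n+"_standmask.npy",m)
for n,b in (("scene",None),("top",None)):
    # table: bright alu points z 160-180
    P=C[n]; I=im[n].astype(int)
    m=(P[:,:,2]>150)&(P[:,:,2]<185)&(P[:,:,0]>480)&(P[:,:,0]<760)&(P[:,:,1]>0)&(P[:,:,1]<220)&(I.min(2)>130)
    m=cv2.erode(m.astype(np.uint8),np.ones((3,3)))>0
    Q=P[m]; print(n,"table",len(Q),np.median(Q,axis=0).round(1),np.percentile(Q[:,2],[10,50,90]).round(1),cv2.minAreaRect(Q[:,:2].astype(np.float32)))
    v,u=np.where(m); print("   px",u.min(),u.max(),v.min(),v.max())
    np.save(n+"_tablemask.npy",m)
E
python3 meas.py
```

```text
scene knob comp [295 273   8  15  94] [299.0212766  279.96808511] depth med [546.8 296.5 122. ] zrange [ 13.5 132.1]
   centroid at z=109: [[548.6 287.5 109. ]]
   cam [ 390.  853. 1033.]
top knob comp [198 221  11  15 103] [202.99029126 228.09708738] depth med [543.1 288.5 122. ] zrange [ 91.9 132.1]
   centroid at z=109: [[550.3 291.4 109. ]]
   cam [ 69. 100. 859.]
scene stand n 625 z [131.4 133.6 135.9]
  rect ((712.2073974609375, 99.82527160644531), (121.77903747558594, 65.63331604003906), 85.98930358886719)
top stand n 190 z [132.5 134.1 135.5]
  rect ((727.5901489257812, 84.4134750366211), (128.88754272460938, 58.489261627197266), 54.926109313964844)
scene table 358 [584.5 130.5 170.1] [168.  170.1 172.3] ((617.7559814453125, 117.34352111816406), (88.23977661132812, 102.98540496826172), 84.68267822265625)
   px 262 308 198 224
top table 427 [578.9 117.7 170.6] [168.5 170.6 172.3] ((576.9695434570312, 79.99034118652344), (158.9818878173828, 33.32158660888672), 84.07432556152344)
   px 254 322 186 199
```

```bash
cat > meas2.py <<'E'
exec(open("meas.py").read().split("for n,(u0,v0)")[0])
from scipy.optimize import minimize
# lift pose fit from stand+table clouds (points must lie inside rectangles, tight) using both cameras
S=[];T=[]
for n in im:
    P=C[n]; I=im[n].astype(int)
    ms=np.load(n+"_standmask.npy"); mt=np.load(n+"_tablemask.npy")
    Q=P[ms]; Q=Q[abs(Q[:,2]-133.8)<8]; 
    if n=="top": Q=Q[(Q[:,0]>650)&(Q[:,0]<770)]
    S.append(Q)
    Q=P[mt]; Q=Q[(Q[:,0]>530)&(Q[:,0]<690)&(Q[:,1]>60)&(Q[:,1]<180)&(abs(Q[:,2]-170.3)<6)]; T.append(Q)
    for nm,q in (("stand",S[-1]),("table",T[-1])): print(n,nm,len(q),np.percentile(q[:,0],[1,99]).round(1),np.percentile(q[:,1],[1,99]).round(1))
# valve area: list points z>70 in scene/top around
for n,roi in (("scene",(270,306,258,296)),("top",(196,246,202,240))):
    P=C[n][roi[2]:roi[3],roi[0]:roi[1]].reshape(-1,3); I=im[n][roi[2]:roi[3],roi[0]:roi[1]].reshape(-1,3).astype(int)
    grey=(I.max(1)-I.min(1)<45)&(I.mean(1)>90)
    Q=P[grey&(P[:,2]>74)&(P[:,2]<115)]; print(n,"lever/cap grey pts",len(Q), "z pct",np.percentile(Q[:,2],[5,25,50,75,95]).round(1))
    hi=Q[Q[:,2]>90]; print("  hi",len(hi),hi.mean(0).round(1), np.percentile(hi[:,:2],[5,95],axis=0).round(1).tolist())
    lo=Q[Q[:,2]<=90]; print("  bar",len(lo),lo.mean(0).round(1),cv2.fitLine(lo[:,:2].astype(np.float32),cv2.DIST_L2,0,.01,.01).ravel().round(2))
s=im["scene"][250:300,255:315,::-1]; t=im["top"][195:245,190:250,::-1]
cv2.imwrite("pics/valve0.png",np.hstack([cv2.resize(s,(396,330),interpolation=cv2.INTER_CUBIC),cv2.resize(t,(396,330),interpolation=cv2.INTER_CUBIC)]))
E
python3 meas2.py
```

```text
scene stand 625 [685.5 745.7] [ 43.5 159.9]
scene table 357 [564.6 670.6] [ 79.9 163.3]
top stand 190 [674.  746.1] [ 43.5 151.1]
top table 410 [562.5 597.9] [ 77.8 158.9]
scene lever/cap grey pts 187 z pct [82.3 87.7 90.1 93.8 97.2]
  hi 95 [596.  253.5  93.8] [[565.7, 238.1], [611.3, 281.0]]
  bar 92 [576.6 271.6  86.5] [  0.8   -0.6  576.61 271.55]
top lever/cap grey pts 195 z pct [79.4 87.6 89.7 93.8 96. ]
  hi 93 [595.8 250.3  93.7] [[567.2, 236.0], [612.4, 272.7]]
  bar 102 [571.7 267.8  86.3] [  0.75  -0.66 571.75 267.85]
```

View pics/valve0.png

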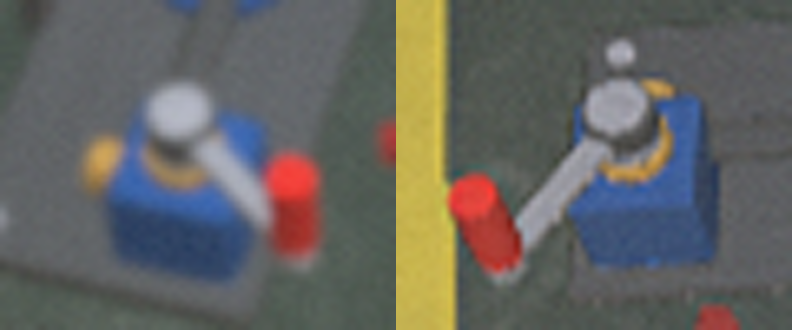

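Run:
```python
from h import *
for z in (94,96): 
    a=px2w("scene",[(282.4,266.4)],z=z)[0]; b=px2w("top",[(223.3,210.6)],z=z)[0]; print("cap",z,a.round(1),b.round(1))
a=px2w("scene",[(299.5,276.1)],z=130)[0]; b=px2w("top",[(201.8,224.4)],z=130)[0]; print("knobtop",a.round(1),b.round(1))
# clearance: heights near where the gripper goes
d=np.load("top0.npy"); u,v=np.meshgrid(np.arange(640),np.arange(400))
P=np.concatenate([px2w(n,np.c_[u.ravel(),v.ravel()],depth=np.load(n+"0.npy").ravel())[np.load(n+"0.npy").ravel()>0] for n in("scene","top")])
for x0 in range(400,720,40):
    print(x0,[ (lambda q: round(np.percentile(q,98)) if len(q)>5 else -1)(P[(P[:,0]>=x0)&(P[:,0]<x0+40)&(P[:,1]>=y0)&(P[:,1]<y0+40)][:,2]) for y0 in range(80,640,40)])
```

```text
cap 94 [600.6 246.5  94. ] [602.5 245.2  94. ]
cap 96 [600.2 247.8  96. ] [601.1 244.8  96. ]
knobtop [546.1 289.7 130. ] [547.4 288.8 130. ]
400 [4, 16, 58, 72, 17, 15, 5, 5, -1, -1, -1, -1, -1, -1]
440 [4, 16, 16, 70, 16, 15, 5, 4, -1, -1, -1, -1, -1, -1]
480 [4, 4, 3, 69, 4, 4, 5, 5, -1, -1, -1, -1, -1, -1]
520 [15, 13, 4, 62, 5, 132, 5, 4, -1, -1, -1, -1, -1, -47]
560 [215, 208, 171, 90, 95, 88, 5, 4, -1, -1, -1, -1, -1, 49]
600 [218, 218, 170, 93, 97, 10, 5, 5, -1, -1, -1, -1, -1, 79]
640 [218, 218, 16, 16, 18, 4, 5, 5, -1, -1, -1, -1, -1, -1]
680 [136, 136, 133, 15, 17, 4, 5, 5, -1, -1, -1, -1, -1, -733]
```

```bash
cat > plan.py <<'E'
from h import *
from scipy.spatial.transform import Rotation as Ro
def rows(p0,rpy0,waypts):
    """waypts: list of (xyz, yaw_deg, n_rows, open). prints relative rows in tool axes (pre-row)"""
    p=np.array(p0,float); R=Ro.from_euler("xyz",rpy0,degrees=True); out=[]
    for x,yaw,n,op in waypts:
        T=Ro.from_euler("xyz",[180,0,yaw],degrees=True); dp=(np.array(x)-p)/n
        rv=(R.inv()*T).as_rotvec(degrees=True)/n
        for i in range(n):
            s=R.inv().apply(dp)/10
            out.append([round(v,2) for v in rv]+[round(v,3) for v in s]+[op]); R=R*Ro.from_rotvec(rv,degrees=True); p=p+dp
    return out
E
python3 - <<'E'
from plan import *
for uv in [(300,300),(300,330),(400,340),(450,345),(230,380),(120,350)]:
    dd=np.load("scene0.npy"); u,v=uv; print(uv,px2w("scene",[uv],depth=[dd[v,u]]).round(0))
# carton footprint
P=[]
for n in("scene","top"):
    u,v=np.meshgrid(np.arange(640),np.arange(400)); D=np.load(n+"0.npy"); P.append(px2w(n,np.c_[u.ravel(),v.ravel()],depth=D.ravel())[D.ravel()>0])
    Q=P[-1]; Q=Q[(abs(Q[:,2]-216)<6)&(Q[:,0]>530)&(Q[:,0]<690)&(Q[:,1]>40)&(Q[:,1]<190)]; print(n,len(Q),np.median(Q[:,2]),cv2.minAreaRect(Q[:,:2].astype(np.float32)))
s=env.state()
for r in rows(s["ee_pos"],s["ee_rot"],[((547,289.5,345),111,10,0.65)]): print(r)
E
```

```text
(300, 300) [[553. 280.  -0.]]
(300, 330) [[535. 362.   3.]]
(400, 340) [[292. 347.   6.]]
(450, 345) [[174. 337.   2.]]
(230, 380) [[ 823.  315. -568.]]
(120, 350) [[852. 547. 183.]]
scene 610 215.2954507625559 ((626.7195434570312, 114.54576110839844), (88.30181121826172, 60.6261100769043), 86.18590545654297)
top 771 215.93434948300268 ((628.6885986328125, 112.63701629638672), (85.59686279296875, 62.329566955566406), 86.34642028808594)
[np.float64(0.0), np.float64(-0.0), np.float64(4.74), np.float64(-4.021), np.float64(-1.046), np.float64(0.598), 0.65]
[np.float64(0.0), np.float64(-0.0), np.float64(4.74), np.float64(-4.094), np.float64(-0.71), np.float64(0.598), 0.65]
[np.float64(0.0), np.float64(-0.0), np.float64(4.74), np.float64(-4.138), np.float64(-0.369), np.float64(0.598), 0.65]
[np.float64(0.0), np.float64(-0.0), np.float64(4.74), np.float64(-4.155), np.float64(-0.025), np.float64(0.598), 0.65]
[np.float64(0.0), np.float64(-0.0), np.float64(4.74), np.float64(-4.143), np.float64(0.318), np.float64(0.598), 0.65]
[np.float64(0.0), np.float64(-0.0), np.float64(4.74), np.float64(-4.102), np.float64(0.659), np.float64(0.598), 0.65]
[np.float64(0.0), np.float64(-0.0), np.float64(4.74), np.float64(-4.034), np.float64(0.996), np.float64(0.598), 0.65]
[np.float64(0.0), np.float64(-0.0), np.float64(4.74), np.float64(-3.937), np.float64(1.326), np.float64(0.598), 0.65]
[np.float64(0.0), np.float64(-0.0), np.float64(4.74), np.float64(-3.814), np.float64(1.647), np.float64(0.598), 0.65]
[np.float64(0.0), np.float64(-0.0), np.float64(4.74), np.float64(-3.665), np.float64(1.957), np.float64(0.598), 0.65]
```

Call:
servo_tool(
  series=[
    [0,0,4.74,-4.02,-1.05,0.4,0.65],
    [0,0,4.74,-4.09,-0.71,0.4,0.65],
    [0,0,4.74,-4.14,-0.37,0.5,0.65],
    [0,0,4.74,-4.15,-0.02,0.6,0.65],
    [0,0,4.74,-4.14,0.32,0.6,0.65],
    [0,0,4.74,-4.1,0.66,0.6,0.65],
    [0,0,4.74,-4.03,1.0,0.6,0.65],
    [0,0,4.74,-3.94,1.33,0.6,0.65],
    [0,0,4.74,-3.81,1.65,0.6,0.65],
    [0,0,4.74,-3.66,1.96,0.6,0.65],
  ],
  newtons=20,
)

```text
time_s: 2.05
ee_pos: [548.1, 288.9, 349.6]
ee_rot: [180.0, -0.0, 110.9]
force: [1.3, -0.4, 0.5]
gripper_width: 59.0
```

Run:
```python
from plan import *
for n in ("scene","top"):
    im,d=env.grab_frame(n); np.save(f"{n}1.npy",d); np.save(f"{n}1im.npy",im)
s=env.state(); print(s["time_s"],s["ee_pos"],s["ee_rot"],s["force"],s["qpos"].round(1))
a=np.load("scene1im.npy")[150:330,200:400,::-1]; b=np.load("top1im.npy")[130:260,150:330,::-1]
cv2.imwrite("pics/p1.png",np.hstack([cv2.resize(a,(400,360),interpolation=cv2.INTER_CUBIC),cv2.resize(b,(400,360),interpolation=cv2.INTER_CUBIC)]))
for r in rows(s["ee_pos"],s["ee_rot"],[((547,289.5,288),111,4,0.65)]): print([float(v) for v in r])
```

```text
2.15 [549.61814762 287.46505427 348.78447516] [1.79995672e+02 7.73219745e-02 1.10751202e+02] [-0.17778099  0.12217162  0.36584334] [26.6 24.5 88.3 -0.1 67.2  5.8]
[0.0, 0.02, -0.06, 0.073, -0.043, 1.52, 0.65]
[0.0, 0.02, -0.06, 0.072, -0.043, 1.52, 0.65]
[0.0, 0.02, -0.06, 0.072, -0.043, 1.52, 0.65]
[0.0, 0.02, -0.06, 0.071, -0.043, 1.52, 0.65]
```

View pics/p1.png

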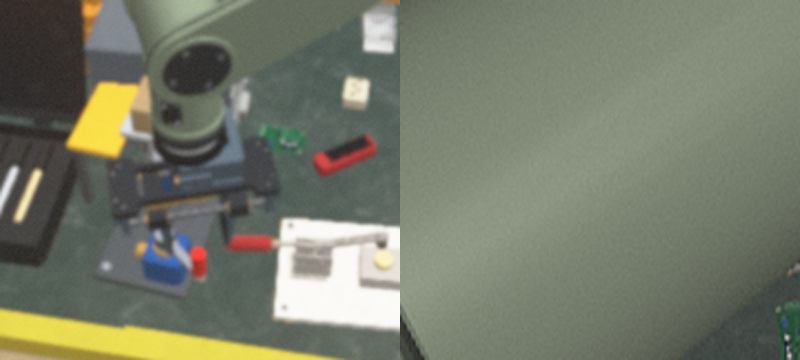

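The knob lies directly under the open gripper, at scene ≈(299,281). It hangs off the blue block, and the toggle at (325,271) is clear to its right. I descend and grip gently.

Call:
servo_tool(
  series=[
    [0,0,0,0.07,-0.04,1.0,0.5],
    [0,0,0,0.07,-0.04,1.0,0.5],
    [0,0,0,0.07,-0.04,1.1,0.5],
    [0,0,0,0.07,-0.05,1.1,0.5],
    [0,0,0,0,0,1.0,0.5],
    [0,0,0,0,0,0.9,0.5],
    [0,0,0,0,0,0,0.3],
    [0,0,0,0,0,0,0],
    [0,0,0,0,0,0,0],
    [0,0,0,0,0,0,0],
  ],
  newtons=20,
)

```text
time_s: 3.4
ee_pos: [545.4, 291.8, 289.4]
ee_rot: [179.8, 0.0, 111.0]
force: [5.6, -0.8, -1.9]
gripper_width: 17.6
```

```bash
cat > look.py <<'E'
import sys
from h import *
tag=sys.argv[1]
im,D=env.grab_frame("scene"); t=env.state()["time_s"]
np.save(f"s_{tag}.npy",D); np.save(f"s_{tag}im.npy",im)
u,v=np.meshgrid(np.arange(640),np.arange(400)); P=px2w("scene",np.c_[u.ravel(),v.ravel()],depth=D.ravel()).reshape(400,640,3); P[D<=0]=np.nan
I=im.astype(int)
yaw=np.radians(-3.9); o=np.array([619,118.]); X=(P[:,:,:2]-o); lx=X[:,:,0]*np.cos(yaw)+X[:,:,1]*np.sin(yaw); ly=-X[:,:,0]*np.sin(yaw)+X[:,:,1]*np.cos(yaw); z=P[:,:,2]
red=I[:,:,0]-I[:,:,2]
bright=I.min(2)>125; grey=I.max(2)-I.min(2)<50
mt=(abs(lx)<52)&(abs(ly)<43)&(z>90)&(z<180)&bright&grey
ins=(abs(lx-8.5)<28)&(abs(ly+4)<40)&(red>35)&(z>140)&(z<225)
ms=(I[:,:,0]>160)&(I[:,:,1]>110)&(I[:,:,2]<100)&(z>115)&(z<150)&(abs(lx-94)<38)&(abs(ly)<68)
for nm,m in (("table",mt),("cartontop",ins),("stand",ms)):
    me=cv2.erode(m.astype(np.uint8),np.ones((3,3)))>0
    q=z[me]; 
    if len(q)>3: 
        if nm=="cartontop":
            top=np.percentile(q,90); q=q[q>top-7]
        print(nm,len(q),"z med",np.median(q).round(2),"pct",np.percentile(q,[10,90]).round(1))
    else: print(nm,len(q))
s=env.state(); print("t",s["time_s"],"pos",s["ee_pos"].round(2),"rot",s["ee_rot"].round(2),"F",s["force"].round(2),"w",round(s["gripper_width"],1))
# lever frame
pv=np.array([600.5,246.5])
r=s["ee_pos"][:2]-pv; ph=np.arctan2(r[1],r[0]); er=r/np.hypot(*r); et=np.array([-er[1],er[0]])
print("phi deg",np.degrees(ph).round(2),"rad",ph.round(4),"R",np.hypot(*r).round(2),"F_open-tang",(s["force"][:2]@et).round(2),"F_rad",(s["force"][:2]@er).round(2))
c=im[150:320,200:400,::-1]; cv2.imwrite(f"pics/s_{tag}.png",cv2.resize(c,(700,595),interpolation=cv2.INTER_CUBIC))
E
python3 look.py a
```

```text
table 24 z med 169.66 pct [167.8 171.6]
cartontop 44 z med 215.77 pct [213.5 217.8]
stand 592 z med 133.58 pct [131.4 135.7]
t 3.45 pos [545.36 291.76 289.35] rot [1.7978e+02 4.0000e-02 1.1102e+02] F [ 5.76 -0.2  -0.21] w 17.4
phi deg 140.62 rad 2.4543 R 71.33 F_open-tang -3.5 F_rad -4.58
```

View pics/s_a.png

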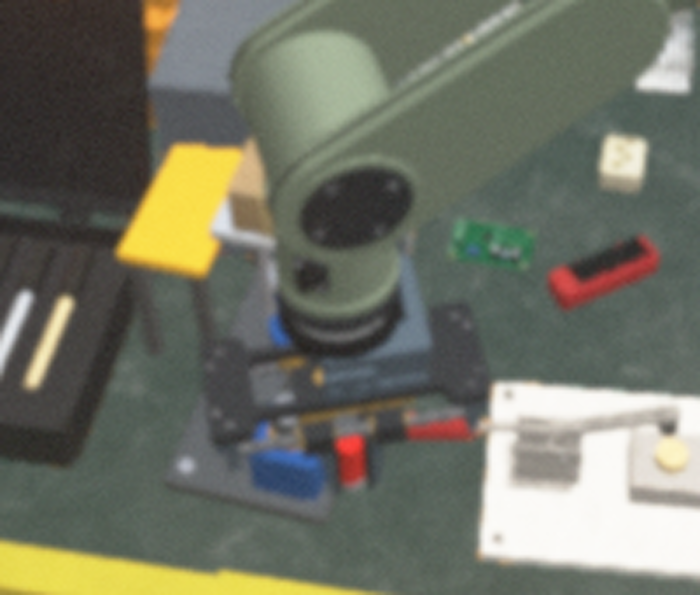

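The gripper reads 17.5 mm, so the knob is held. The stand (scene crop left) is at z≈133.6 and the table at z≈170, so the table must drop about 36.4 mm. It can't start moving until the lever is at least 0.21 rad past this position. I open the first 0.2 rad along the arc.

Call:
servo_tool(
  series=[
    [0,0,-1.15,-0.07,-0.12,0,0],
    [0,0,-1.15,-0.07,-0.12,0,0],
    [0,0,-1.15,-0.07,-0.12,0,0],
    [0,0,-1.15,-0.07,-0.12,0,0],
    [0,0,-1.15,-0.07,-0.12,0,0],
    [0,0,-1.15,-0.07,-0.12,0,0],
    [0,0,-1.15,-0.07,-0.12,0,0],
    [0,0,-1.15,-0.07,-0.12,0,0],
    [0,0,-1.15,-0.07,-0.12,0,0],
    [0,0,-1.15,-0.07,-0.12,0,0],
  ],
)

```text
time_s: 4.7
ee_pos: [537.8, 280.1, 289.3]
ee_rot: [179.8, 0.1, 122.5]
force: [5.8, -1.4, -2.1]
gripper_width: 17.3
```

```bash
python3 look.py b
```

```text
table 24 z med 170.17 pct [167.1 171.7]
cartontop 136 z med 215.49 pct [213.4 217.8]
stand 603 z med 133.64 pct [131.6 135.7]
t 4.75 pos [537.75 279.97 289.34] rot [1.7979e+02 9.0000e-02 1.2258e+02] F [ 6.57 -0.31 -2.24] w 17.0
phi deg 151.92 rad 2.6516 R 71.12 F_open-tang -2.81 F_rad -5.94
```

Call:
servo_tool(
  series=[
    [0,0,-0.57,-0.044,-0.056,0,0],
    [0,0,-0.57,-0.044,-0.056,0,0],
    [0,0,-0.57,-0.044,-0.056,0,0],
    [0,0,-0.57,-0.044,-0.056,0,0],
    [0,0,-0.57,-0.044,-0.056,0,0],
    [0,0,-0.57,-0.044,-0.056,0,0],
    [0,0,-0.57,-0.044,-0.056,0,0],
    [0,0,-0.57,-0.044,-0.056,0,0],
    [0,0,-0.57,-0.044,-0.056,0,0],
    [0,0,-0.57,-0.044,-0.056,0,0],
  ],
)

```text
time_s: 6.0
ee_pos: [535.2, 273.5, 289.3]
ee_rot: [179.9, 0.0, 128.2]
force: [4.3, -0.2, -0.2]
gripper_width: 17.4
```

```bash
python3 look.py c
```

```text
table 38 z med 169.27 pct [167.1 171.6]
cartontop 190 z med 215.79 pct [214.1 217.5]
stand 591 z med 133.58 pct [131.2 135.9]
t 6.05 pos [535.16 273.47 289.28] rot [1.7987e+02 3.0000e-02 1.2825e+02] F [ 5.4   0.45 -0.25] w 17.4
phi deg 157.57 rad 2.7501 R 70.69 F_open-tang -2.48 F_rad -4.82
```

Call:
servo_tool(
  series=[
    [0,0,-0.57,-0.037,-0.06,0,0],
    [0,0,-0.57,-0.037,-0.06,0,0],
    [0,0,-0.57,-0.037,-0.06,0,0],
    [0,0,-0.57,-0.037,-0.06,0,0],
    [0,0,-0.57,-0.037,-0.06,0,0],
    [0,0,-0.57,-0.037,-0.06,0,0],
    [0,0,-0.57,-0.037,-0.06,0,0],
    [0,0,-0.57,-0.037,-0.06,0,0],
    [0,0,-0.57,-0.037,-0.06,0,0],
    [0,0,-0.57,-0.037,-0.06,0,0],
  ],
)

```text
time_s: 7.3
ee_pos: [533.0, 266.8, 289.2]
ee_rot: [179.9, 0.0, 133.9]
force: [5.2, -0.3, -0.5]
gripper_width: 17.6
```

```bash
python3 look.py d
```

```text
table 32 z med 169.0 pct [166.7 171.4]
cartontop 256 z med 215.83 pct [213.9 217.5]
stand 565 z med 133.5 pct [131.1 135.6]
t 7.35 pos [532.98 266.81 289.27] rot [1.7988e+02 3.0000e-02 1.3394e+02] F [ 5.64 -0.38  0.27] w 17.7
phi deg 163.26 rad 2.8495 R 70.51 F_open-tang -1.26 F_rad -5.51
```

Call:
servo_tool(
  series=[
    [0,0,-0.57,-0.044,-0.057,0,0],
    [0,0,-0.57,-0.044,-0.057,0,0],
    [0,0,-0.57,-0.044,-0.057,0,0],
    [0,0,-0.57,-0.044,-0.057,0,0],
    [0,0,-0.57,-0.044,-0.057,0,0],
    [0,0,-0.57,-0.044,-0.057,0,0],
    [0,0,-0.57,-0.044,-0.057,0,0],
    [0,0,-0.57,-0.044,-0.057,0,0],
    [0,0,-0.57,-0.044,-0.057,0,0],
    [0,0,-0.57,-0.044,-0.057,0,0],
  ],
)

```text
time_s: 8.6
ee_pos: [531.6, 259.6, 289.0]
ee_rot: [180.0, -0.0, 139.6]
force: [2.1, 2.2, 5.5]
gripper_width: 17.7
```

```bash
python3 look.py e
```

```text
table 30 z med 155.87 pct [152.9 157.6]
cartontop 285 z med 201.2 pct [199.4 203.3]
stand 601 z med 133.65 pct [131.1 135.9]
t 8.65 pos [531.62 259.57 289.02] rot [ 1.7999e+02 -3.0000e-02  1.3966e+02] F [2.55 1.97 5.79] w 17.7
phi deg 169.25 rad 2.954 R 70.11 F_open-tang -2.41 F_rad -2.14
```

```bash
(python3 look.py f; python3 look.py g; python3 look.py h) | grep -v stand
```

```text
table 44 z med 153.28 pct [150.8 155.9]
cartontop 286 z med 199.93 pct [198.  201.8]
t 8.7 pos [531.63 259.61 289.01] rot [ 1.7999e+02 -3.0000e-02  1.3963e+02] F [2.42 2.3  4.97] w 17.7
phi deg 169.22 rad 2.9535 R 70.1 F_open-tang -2.71 F_rad -1.94
table 44 z med 153.28 pct [150.1 154.5]
cartontop 277 z med 198.55 pct [196.8 200.4]
t 8.75 pos [531.62 259.63 288.99] rot [ 1.7999e+02 -3.0000e-02  1.3963e+02] F [3.17 3.   5.57] w 17.3
phi deg 169.21 rad 2.9533 R 70.12 F_open-tang -3.54 F_rad -2.55
table 38 z med 151.56 pct [149.  153.8]
cartontop 281 z med 197.64 pct [195.4 199.8]
t 8.8 pos [531.61 259.64 289.03] rot [ 1.7999e+02 -3.0000e-02  1.3963e+02] F [2.61 2.3  6.03] w 17.3
phi deg 169.2 rad 2.9531 R 70.13 F_open-tang -2.75 F_rad -2.13
```

The table is moving at about 24 mm/s, below the limit. The carton top reads ≈196.3 now and should read ≈179.2 when the table is level. I track it with a few frames so the closing can be timed.

```bash
cat > track.py <<'E'
import sys
from h import *
u,v=np.meshgrid(np.arange(640),np.arange(400)); yaw=np.radians(-3.9); o=np.array([619,118.])
def top(im,D):
    P=px2w("scene",np.c_[u.ravel(),v.ravel()],depth=D.ravel()).reshape(400,640,3); P[D<=0]=np.nan
    I=im.astype(int); X=(P[:,:,:2]-o); lx=X[:,:,0]*np.cos(yaw)+X[:,:,1]*np.sin(yaw); ly=-X[:,:,0]*np.sin(yaw)+X[:,:,1]*np.cos(yaw); z=P[:,:,2]
    m=(abs(lx-8.5)<28)&(abs(ly+4)<40)&(I[:,:,0]-I[:,:,2]>35)&(z>140)&(z<225)
    q=z[cv2.erode(m.astype(np.uint8),np.ones((3,3)))>0]; q=q[q>np.percentile(q,90)-7]; return np.median(q),len(q)
if __name__=="__main__":
    T=[];Z=[]
    for i in range(int(sys.argv[1])):
        t=env.state()["time_s"]; im,D=env.grab_frame("scene"); T.append(t); Z.append(top(im,D)[0])
    k=np.polyfit(T,Z,1) if len(T)>2 else [0,np.mean(Z)]; te=env.state()["time_s"]
    print(np.round(Z,2).tolist(),"slope",round(k[0],2),"now t",te,"z",round(np.polyval(k,te),2)); s=env.state(); print(s["ee_pos"].round(2),s["force"].round(2))
E
python3 track.py 8
```

```text
[196.22, 195.18, 193.89, 192.93, 191.58, 190.37, 189.18, 187.88] slope -23.89 now t 9.2 z 186.78
[531.63 259.64 289.  ] [2.46 1.72 5.4 ]
```

Call:
servo_tool(
  series=[
    [0,0,0,0,0,0,0],
    [0,0,3.44,0.196,0.371,0,0],
    [0,0,4.58,0.257,0.497,0,0],
    [0,0,4.58,0.257,0.497,0,0],
    [0,0,3.44,0.196,0.371,0,0],
    [0,0,2.29,0.133,0.246,0,0],
    [0,0,1.72,0.101,0.184,0,0],
    [0,0,1.15,0.068,0.122,0,0],
    [0,0,1.15,0.068,0.122,0,0],
    [0,0,0,0,0,0,0],
  ],
)

```text
time_s: 10.45
ee_pos: [540.9, 283.9, 288.8]
ee_rot: [-179.7, 0.0, 117.3]
force: [-0.0, -1.0, 7.9]
gripper_width: 17.7
```

```bash
python3 track.py 3; python3 look.py i
```

```text
[176.27, 176.43, 176.72] slope 4.49 now t 10.6 z 176.92
[540.89 283.89 288.83] [-0.45 -1.38  7.5 ]
table 28 z med 129.99 pct [127.7 133.3]
cartontop 94 z med 176.43 pct [174.3 178.8]
stand 731 z med 133.57 pct [131.3 135.7]
t 10.65 pos [540.9  283.88 288.84] rot [-1.7973e+02  4.0000e-02  1.1734e+02] F [ 0.6  -0.76  7.97] w 17.4
phi deg 147.91 rad 2.5815 R 70.35 F_open-tang 0.32 F_rad -0.91
```

View pics/s_i.png

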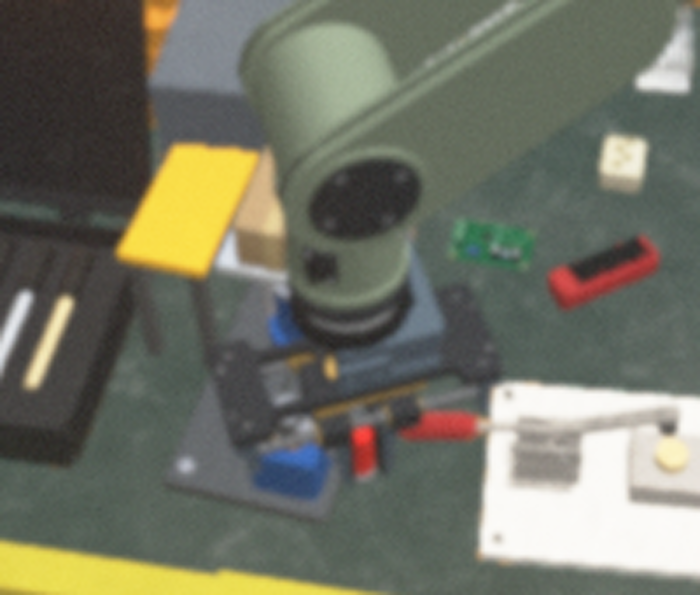

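The table has stopped with the carton top at ≈176.5, which puts it about 2.5 mm below the stand in this partly blocked view. It can't be raised, so I go on closing: first 0.14 rad, which is still short of the earliest possible seat, to get a baseline force.

Call:
servo_tool(
  series=[
    [0,0,0.8,0.048,0.085,-0.008,0],
    [0,0,0.8,0.048,0.085,-0.008,0],
    [0,0,0.8,0.048,0.085,-0.008,0],
    [0,0,0.8,0.048,0.085,-0.008,0],
    [0,0,0.8,0.048,0.085,-0.008,0],
    [0,0,0.8,0.048,0.085,-0.008,0],
    [0,0,0.8,0.048,0.085,-0.008,0],
    [0,0,0.8,0.048,0.085,-0.008,0],
    [0,0,0.8,0.048,0.085,-0.008,0],
    [0,0,0.8,0.048,0.085,-0.008,0],
  ],
)

```text
time_s: 11.9
ee_pos: [546.5, 291.7, 289.0]
ee_rot: [-179.7, 0.1, 109.3]
force: [-0.7, -1.0, 5.2]
gripper_width: 17.5
```

```bash
python3 look.py j
```

```text
table 22 z med 131.12 pct [128.9 132.1]
cartontop 29 z med 175.93 pct [174.1 178. ]
stand 720 z med 133.54 pct [131.3 135.9]
t 11.95 pos [546.52 291.74 289.  ] rot [-1.7965e+02  8.0000e-02  1.0930e+02] F [-0.89 -1.48  5.43] w 17.0
phi deg 140.04 rad 2.4441 R 70.43 F_open-tang 1.7 F_rad -0.27
```

Call:
servo_tool(
  series=[
    [0,0,0.23,0.014,0.024,-0.005,0],
    [0,0,0.23,0.014,0.024,-0.005,0],
    [0,0,0.23,0.014,0.024,-0.005,0],
    [0,0,0.23,0.014,0.024,-0.005,0],
    [0,0,0.23,0.014,0.024,-0.005,0],
    [0,0,0.23,0.014,0.024,-0.005,0],
    [0,0,0.23,0.014,0.024,-0.005,0],
    [0,0,0.23,0.014,0.024,-0.005,0],
    [0,0,0.23,0.014,0.024,-0.005,0],
    [0,0,0.23,0.014,0.024,-0.005,0],
  ],
)

```text
time_s: 13.2
ee_pos: [549.0, 294.4, 289.3]
ee_rot: [-179.8, -0.0, 106.9]
force: [-5.4, -1.8, 3.1]
gripper_width: 17.4
```

```bash
cat > feel.py <<'E'
from h import *
s=env.state(); pv=np.array([600.5,246.5])
r=s["ee_pos"][:2]-pv; ph=np.arctan2(r[1],r[0]); er=r/np.hypot(*r); et=np.array([-er[1],er[0]])
print("t",round(s["time_s"],2),"pos",s["ee_pos"].round(2),"phi",ph.round(4),"R",np.hypot(*r).round(2),"F",s["force"].round(2),"Ftan",(s["force"][:2]@et).round(2),"Frad",(s["force"][:2]@er).round(2),"Tz",s["torque"].round(2),"w",round(s["gripper_width"],1),"yaw",s["ee_rot"][2].round(2))
E
python3 feel.py
```

```text
t 13.2 pos [548.95 294.44 289.29] phi 2.3924 R 70.4 F [-5.36 -1.78  3.15] Ftan 4.95 Frad 2.71 Tz [-0.33  0.89  0.07] w 17.4 yaw 106.93
```

Call:
servo_tool(
  series=[
    [0,0,0.12,0.007,0.012,-0.003,0],
    [0,0,0.12,0.007,0.012,-0.003,0],
    [0,0,0.12,0.007,0.012,-0.003,0],
    [0,0,0.12,0.007,0.012,-0.003,0],
    [0,0,0.12,0.007,0.012,-0.003,0],
    [0,0,0.12,0.007,0.012,-0.003,0],
    [0,0,0.12,0.007,0.012,-0.003,0],
    [0,0,0.12,0.007,0.012,-0.003,0],
    [0,0,0.12,0.007,0.012,-0.003,0],
    [0,0,0.12,0.007,0.012,-0.003,0],
  ],
)

```text
time_s: 14.45
ee_pos: [550.0, 295.5, 289.4]
ee_rot: [-179.8, -0.0, 105.7]
force: [-4.6, -1.0, 1.2]
gripper_width: 17.4
```

```bash
python3 feel.py
```

```text
t 14.45 pos [549.95 295.48 289.44] phi 2.372 R 70.38 F [-4.57 -1.04  1.2 ] Ftan 3.92 Frad 2.56 Tz [-0.22  0.9   0.06] w 17.4 yaw 105.74
```

Tangential force is steady at about 4 N, which is only turning friction, so the lever is not on the seat yet. I continue in small steps.

Call:
servo_tool(
  series=[
    [0,0,0.17,0.01,0.018,0,0],
    [0,0,0.17,0.01,0.018,0,0],
    [0,0,0.17,0.01,0.018,0,0],
    [0,0,0.17,0.01,0.018,0,0],
    [0,0,0.17,0.01,0.018,0,0],
    [0,0,0.17,0.01,0.018,0,0],
    [0,0,0.17,0.01,0.018,0,0],
    [0,0,0.17,0.01,0.018,0,0],
    [0,0,0.17,0.01,0.018,0,0],
    [0,0,0.17,0.01,0.018,0,0],
  ],
)

```text
time_s: 15.7
ee_pos: [551.4, 297.0, 289.4]
ee_rot: [-179.8, -0.0, 104.0]
force: [-5.3, -0.6, 1.1]
gripper_width: 17.3
```

```bash
python3 feel.py
```

```text
t 15.7 pos [551.42 296.98 289.42] phi 2.3422 R 70.41 F [-5.35 -0.65  1.12] Ftan 4.29 Frad 3.26 Tz [-0.22  0.95  0.03] w 17.3 yaw 104.03
```

Call:
servo_tool(
  series=[
    [0,0,0.17,0.01,0.018,0,0],
    [0,0,0.17,0.01,0.018,0,0],
    [0,0,0.17,0.01,0.018,0,0],
    [0,0,0.17,0.01,0.018,0,0],
    [0,0,0.17,0.01,0.018,0,0],
    [0,0,0.17,0.01,0.018,0,0],
    [0,0,0.17,0.01,0.018,0,0],
    [0,0,0.17,0.01,0.018,0,0],
    [0,0,0.17,0.01,0.018,0,0],
    [0,0,0.17,0.01,0.018,0,0],
  ],
)

```text
time_s: 16.95
ee_pos: [552.9, 298.4, 289.4]
ee_rot: [-179.8, -0.0, 102.3]
force: [-6.2, -0.2, 2.0]
gripper_width: 17.3
```

```bash
python3 feel.py
```

```text
t 16.95 pos [552.9  298.44 289.42] phi 2.3127 R 70.45 F [-6.19 -0.24  1.96] Ftan 4.72 Frad 4.0 Tz [-0.14  0.96  0.1 ] w 17.3 yaw 102.33
```

Call:
servo_tool(
  series=[
    [0,0,0.17,0.009,0.0185,0,0],
    [0,0,0.17,0.009,0.0185,0,0],
    [0,0,0.17,0.009,0.0185,0,0],
    [0,0,0.17,0.009,0.0185,0,0],
    [0,0,0.17,0.009,0.0185,0,0],
    [0,0,0.17,0.009,0.0185,0,0],
    [0,0,0.17,0.009,0.0185,0,0],
    [0,0,0.17,0.009,0.0185,0,0],
    [0,0,0.17,0.009,0.0185,0,0],
    [0,0,0.17,0.009,0.0185,0,0],
  ],
)

```text
time_s: 18.2
ee_pos: [554.4, 299.8, 289.4]
ee_rot: [-179.8, -0.0, 100.6]
force: [-5.4, 0.5, 2.5]
gripper_width: 17.4
```

```bash
python3 feel.py
```

```text
t 18.2 pos [554.45 299.83 289.45] phi 2.2831 R 70.46 F [-5.44  0.51  2.52] Ftan 3.78 Frad 3.94 Tz [-0.06  1.04  0.11] w 17.4 yaw 100.63
```

Call:
servo_tool(
  series=[
    [0,0,0.17,0.009,0.0185,0,0],
    [0,0,0.17,0.009,0.0185,0,0],
    [0,0,0.17,0.009,0.0185,0,0],
    [0,0,0.17,0.009,0.0185,0,0],
    [0,0,0.17,0.009,0.0185,0,0],
    [0,0,0.17,0.009,0.0185,0,0],
    [0,0,0.17,0.009,0.0185,0,0],
    [0,0,0.17,0.009,0.0185,0,0],
    [0,0,0.17,0.009,0.0185,0,0],
    [0,0,0.17,0.009,0.0185,0,0],
  ],
)

```text
time_s: 19.45
ee_pos: [556.1, 301.2, 289.5]
ee_rot: [-179.8, -0.0, 98.9]
force: [-4.8, 1.2, 2.0]
gripper_width: 17.7
```

```bash
python3 feel.py
```

```text
t 19.45 pos [556.06 301.16 289.48] phi 2.2534 R 70.44 F [-4.78  1.21  1.99] Ftan 2.95 Frad 3.95 Tz [0.02 1.09 0.07] w 17.7 yaw 98.93
```

Call:
servo_tool(
  series=[
    [0,0,0.17,0.009,0.0185,0,0],
    [0,0,0.17,0.009,0.0185,0,0],
    [0,0,0.17,0.009,0.0185,0,0],
    [0,0,0.17,0.009,0.0185,0,0],
    [0,0,0.17,0.009,0.0185,0,0],
    [0,0,0.17,0.009,0.0185,0,0],
    [0,0,0.17,0.009,0.0185,0,0],
    [0,0,0.17,0.009,0.0185,0,0],
    [0,0,0.17,0.009,0.0185,0,0],
    [0,0,0.17,0.009,0.0185,0,0],
  ],
)

```text
time_s: 20.7
ee_pos: [557.7, 302.4, 289.5]
ee_rot: [-179.8, -0.1, 97.2]
force: [-5.5, 2.2, 1.5]
gripper_width: 17.5
```

```bash
python3 feel.py
```

```text
t 20.7 pos [557.68 302.42 289.47] phi 2.2243 R 70.43 F [-5.54  2.24  1.54] Ftan 3.04 Frad 5.14 Tz [0.11 1.13 0.04] w 17.5 yaw 97.22
```

```bash
cat > knob.py <<'E'
import sys
from h import *
im,D=env.grab_frame("scene"); np.save("k_%s.npy"%sys.argv[1],im)
I=im.astype(int); m=(I[:,:,0]>I[:,:,1]+70)&(I[:,:,0]>I[:,:,2]+70); w=np.zeros_like(m); w[262:300,280:316]=1; m&=w.astype(bool)
_,lab,st,ce=cv2.connectedComponentsWithStats(m.astype(np.uint8))
for k in range(1,len(st)):
    if st[k,4]>15: 
        P=px2w("scene",[ce[k]],z=109)[0]; print(st[k],ce[k].round(1),P.round(1))
cv2.imwrite("pics/k_%s.png"%sys.argv[1],cv2.resize(im[235:315,240:350,::-1],(770,560),interpolation=cv2.INTER_CUBIC))
E
python3 knob.py a
python3 - <<'E'
from h import *
# earlier frames for comparison
for t in "abcdeij":
    I=np.load(f"s_{t}im.npy").astype(int); m=(I[:,:,0]>I[:,:,1]+70)&(I[:,:,0]>I[:,:,2]+70); w=np.zeros_like(m); w[262:300,280:316]=1; m&=w.astype(bool)
    _,lab,st,ce=cv2.connectedComponentsWithStats(m.astype(np.uint8)); k=1+np.argmax(st[1:,4]); print(t,st[k],ce[k].round(1),px2w("scene",[ce[k]],z=109)[0].round(1))
E
```

```text
[290 278   8  13  82] [294.2 283.5] [558.1 299.  109. ]
a [296 274   8  14  90] [299.9 280.2] [546.3 287.6 109. ]
b [303 271   5  13  61] [305. 277.] [536.  276.9 109. ]
c [305 270   4  12  35] [306.9 275.8] [532.1 272.7 109. ]
d [308 271   3   8  21] [309.  274.7] [527.8 268.8 109. ]
e [310 270   2   6  11] [310.5 272.3] [525.4 261.4 109. ]
i [300 272   7  13  74] [303.6 277.7] [539.  279.5 109. ]
j [296 274   9  14  91] [300.2 279.7] [545.9 286.2 109. ]
```

View pics/k_a.png

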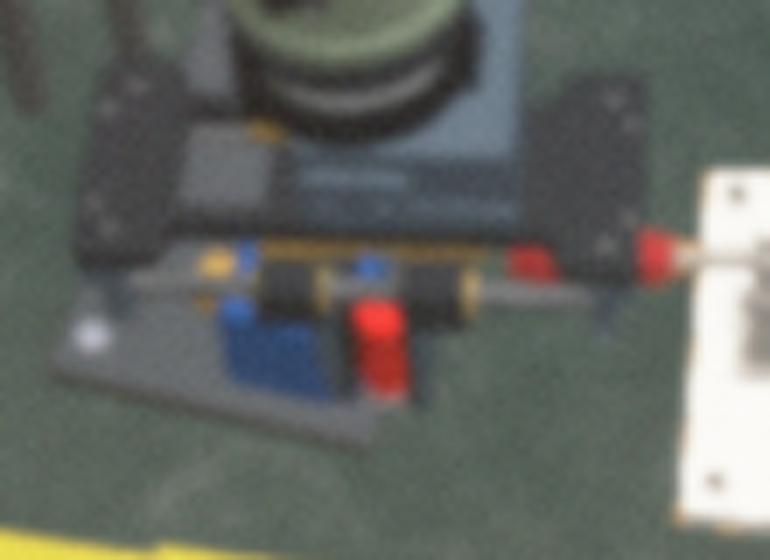

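The knob, at scene ≈(294,283), is following the gripper. It has closed about 0.21 rad past its starting angle and the force is still only friction, so the seat must be within the next few mm. I continue in small steps.

Call:
servo_tool(
  series=[
    [0,0,0.15,0.008,0.0165,0,0],
    [0,0,0.15,0.008,0.0165,0,0],
    [0,0,0.15,0.008,0.0165,0,0],
    [0,0,0.15,0.008,0.0165,0,0],
    [0,0,0.15,0.008,0.0165,0,0],
    [0,0,0.15,0.008,0.0165,0,0],
    [0,0,0.15,0.008,0.0165,0,0],
    [0,0,0.15,0.008,0.0165,0,0],
    [0,0,0.15,0.008,0.0165,0,0],
    [0,0,0.15,0.008,0.0165,0,0],
  ],
)

```text
time_s: 22.0
ee_pos: [559.2, 303.6, 289.5]
ee_rot: [-179.8, -0.1, 95.7]
force: [-6.4, 0.9, 0.7]
gripper_width: 17.5
```

```bash
python3 feel.py
```

```text
t 22.0 pos [559.16 303.55 289.47] phi 2.1978 R 70.46 F [-6.45  0.94  0.66] Ftan 4.67 Frad 4.54 Tz [ 0.18  1.16 -0.02] w 17.5 yaw 95.72
```

Call:
servo_tool(
  series=[
    [0,0,0.12,0.006,0.0125,0,0],
    [0,0,0.12,0.006,0.0125,0,0],
    [0,0,0.12,0.006,0.0125,0,0],
    [0,0,0.12,0.006,0.0125,0,0],
    [0,0,0.12,0.006,0.0125,0,0],
    [0,0,0.12,0.006,0.0125,0,0],
    [0,0,0.12,0.006,0.0125,0,0],
    [0,0,0.12,0.006,0.0125,0,0],
    [0,0,0.12,0.006,0.0125,0,0],
    [0,0,0.12,0.006,0.0125,0,0],
  ],
)

```text
time_s: 23.25
ee_pos: [560.3, 304.4, 289.5]
ee_rot: [-179.8, -0.1, 94.5]
force: [-7.6, 2.1, 1.8]
gripper_width: 17.6
```

```bash
python3 feel.py
```

```text
t 23.25 pos [560.31 304.37 289.52] phi 2.1778 R 70.45 F [-7.56  2.09  1.83] Ftan 5.01 Frad 6.03 Tz [0.24 1.21 0.09] w 17.6 yaw 94.52
```

Call:
servo_tool(
  series=[
    [0,0,0.12,0.006,0.0125,0,0],
    [0,0,0.12,0.006,0.0125,0,0],
    [0,0,0.12,0.006,0.0125,0,0],
    [0,0,0.12,0.006,0.0125,0,0],
    [0,0,0.12,0.006,0.0125,0,0],
    [0,0,0.12,0.006,0.0125,0,0],
    [0,0,0.12,0.006,0.0125,0,0],
    [0,0,0.12,0.006,0.0125,0,0],
    [0,0,0.12,0.006,0.0125,0,0],
    [0,0,0.12,0.006,0.0125,0,0],
  ],
)

```text
time_s: 24.5
ee_pos: [561.2, 304.9, 289.4]
ee_rot: [-179.7, -0.0, 93.3]
force: [-8.0, 0.9, 2.5]
gripper_width: 17.4
```

```bash
python3 feel.py
```

```text
t 24.5 pos [561.2  304.94 289.44] phi 2.1628 R 70.42 F [-8.    0.91  2.46] Ftan 6.14 Frad 5.22 Tz [0.1  1.38 0.16] w 17.4 yaw 93.34
```

Call:
servo_tool(
  series=[
    [0,0,0.12,0.006,0.0125,0,0],
    [0,0,0.12,0.006,0.0125,0,0],
    [0,0,0.12,0.006,0.0125,0,0],
    [0,0,0.12,0.006,0.0125,0,0],
    [0,0,0.12,0.006,0.0125,0,0],
    [0,0,0.12,0.006,0.0125,0,0],
    [0,0,0.12,0.006,0.0125,0,0],
    [0,0,0.12,0.006,0.0125,0,0],
    [0,0,0.12,0.006,0.0125,0,0],
    [0,0,0.12,0.006,0.0125,0,0],
  ],
)

```text
time_s: 25.75
ee_pos: [562.0, 305.4, 289.4]
ee_rot: [-179.6, 0.0, 92.2]
force: [-9.9, 0.3, 3.6]
gripper_width: 17.2
```

```bash
python3 feel.py; python3 knob.py b
```

```text
t 25.75 pos [562.01 305.41 289.37] phi 2.1495 R 70.37 F [-9.94  0.28  3.56] Ftan 8.17 Frad 5.67 Tz [0.04 1.6  0.19] w 17.2 yaw 92.15
[289 279   6  13  60] [291.7 284.8] [563.3 303.4 109. ]
```

Now the force climbs: 5.0, then 6.1, then 8.2 N, while the tool lags its command. That is the seat, and I press a little further to be sure it is home.

Call:
servo_tool(
  series=[
    [0,0,0.12,0.007,0.0155,0,0],
    [0,0,0.12,0.007,0.0155,0,0],
    [0,0,0.12,0.007,0.0155,0,0],
    [0,0,0.12,0.007,0.0155,0,0],
    [0,0,0.12,0.007,0.0155,0,0],
    [0,0,0.12,0.007,0.0155,0,0],
    [0,0,0.12,0.007,0.0155,0,0],
    [0,0,0.12,0.007,0.0155,0,0],
    [0,0,0.12,0.007,0.0155,0,0],
    [0,0,0.12,0.007,0.0155,0,0],
  ],
)

```text
time_s: 27.05
ee_pos: [563.0, 305.9, 289.3]
ee_rot: [-179.5, 0.1, 91.0]
force: [-10.9, -0.4, 4.0]
gripper_width: 17.5
```

```bash
python3 feel.py; python3 knob.py c
```

```text
t 27.05 pos [562.98 305.93 289.29] phi 2.1339 R 70.28 F [-10.93  -0.44   4.04] Ftan 9.47 Frad 5.46 Tz [-0.13  2.01  0.18] w 17.5 yaw 90.95
[288 279   7  13  55] [291.3 284.8] [564.  303.7 109. ]
```

Call:
servo_tool(
  series=[
    [0,0,0.1,0.009,0.019,0,0],
    [0,0,0.1,0.009,0.019,0,0],
    [0,0,0.1,0.009,0.019,0,0],
    [0,0,0.1,0.009,0.019,0,0],
    [0,0,0.1,0.009,0.019,0,0],
    [0,0,0.1,0.009,0.019,0,0],
    [0,0,0.1,0.009,0.019,0,0],
    [0,0,0.1,0.009,0.019,0,0],
    [0,0,0.1,0.009,0.019,0,0],
    [0,0,0.1,0.009,0.019,0,0],
  ],
)

```text
time_s: 28.35
ee_pos: [564.1, 306.5, 289.2]
ee_rot: [-179.3, 0.2, 89.9]
force: [-14.4, -1.6, 5.3]
gripper_width: 17.6
```

```bash
python3 feel.py; python3 knob.py d
```

```text
t 28.35 pos [564.14 306.55 289.21] phi 2.1152 R 70.2 F [-14.37  -1.59   5.34] Ftan 13.11 Frad 6.08 Tz [-0.34  2.39  0.13] w 17.6 yaw 89.95
[288 279   6  13  49] [290.9 285. ] [565.  304.4 109. ]
```

Tangential force is now 13 N, up from about 4.5 N of friction: the lever is home and well below the 25 N limit. I ease the load off before letting go, so the lever doesn't snap back.

Call:
servo_tool(
  series=[
    [0,0,-0.1,-0.025,-0.043,0,0],
    [0,0,-0.1,-0.025,-0.043,0,0],
    [0,0,-0.1,-0.025,-0.043,0,0],
    [0,0,-0.1,-0.025,-0.043,0,0],
    [0,0,-0.1,-0.025,-0.043,0,0],
    [0,0,-0.1,-0.025,-0.043,0,0],
    [0,0,-0.1,-0.025,-0.043,0,0],
    [0,0,-0.1,-0.025,-0.043,0,0],
    [0,0,0,0,0,0,0],
    [0,0,0,0,0,0,0],
  ],
)

```text
time_s: 29.65
ee_pos: [562.1, 305.2, 289.4]
ee_rot: [-179.6, -0.0, 90.7]
force: [-8.8, 1.3, 3.3]
gripper_width: 17.2
```

```bash
python3 feel.py
```

```text
t 29.65 pos [562.07 305.17 289.37] phi 2.1507 R 70.14 F [-8.8   1.28  3.29] Ftan 6.66 Frad 5.89 Tz [0.08 1.61 0.16] w 17.2 yaw 90.75
```

Call:
servo_tool(
  series=[
    [0,0,0,0,0,0,0.5],
    [0,0,0,0,0,0,0.5],
    [0,0,0,0,0,0,0.5],
    [0,0,0,0,0,0,0.5],
    [0,0,0,0,0,0,0.5],
    [0,0,0,0,0,-0.5,0.5],
    [0,0,0,0,0,-1.5,0.5],
    [0,0,0,0,0,-2,0.5],
    [0,0,0,0,0,-2,0.5],
    [0,0,0,0,0,-2,0.5],
  ],
)

```text
time_s: 30.9
ee_pos: [563.8, 304.7, 372.4]
ee_rot: [179.9, -0.1, 90.8]
force: [0.1, -0.5, -0.3]
gripper_width: 45.5
```

```bash
python3 feel.py; python3 look.py m | head -3; python3 knob.py e
```

```text
t 30.9 pos [563.76 304.66 372.44] phi 2.1342 R 68.8 F [ 0.12 -0.51 -0.28] Ftan 0.17 Frad -0.5 Tz [-0.09  0.06 -0.05] w 45.5 yaw 90.76
table 0
cartontop 0
stand 491 z med 133.75 pct [131.6 135.9]
[290 277   8  15  98] [293.9 283.4] [558.8 298.9 109. ]
```

The knob is released, with wrist force about 0 and fingers open. I retreat towards the starting side so both cameras can see the lift for a check.

Call:
servo_tool(
  series=[
    [0,0,-2,1.5,-2.5,-0.5,0.5],
    [0,0,-4,2,-3.3,-0.4,0.5],
    [0,0,-4,2.2,-3.3,-0.3,0.5],
    [0,0,-4,2.4,-3.2,-0.3,0.5],
    [0,0,-4,2.6,-3,-0.3,0.5],
    [0,0,-4,2.8,-2.8,-0.3,0.5],
    [0,0,-4,3,-2.6,-0.3,0.5],
    [0,0,-4,3,-2.4,-0.2,0.5],
    [0,0,-2,2.5,-2,0,0.5],
    [0,0,0,1,-0.5,0,0.5],
  ],
)

```text
time_s: 32.25
ee_pos: [250.7, 459.1, 396.3]
ee_rot: [-180.0, 0.0, 122.9]
force: [-0.2, -0.2, 0.1]
gripper_width: 45.6
```

```bash
cat > check.py <<'E'
import sys
from h import *
tag=sys.argv[1]; yaw=np.radians(-3.9); o=np.array([619,118.]); u,v=np.meshgrid(np.arange(640),np.arange(400))
ref={n:(np.load(n+"0im.npy"),np.load(n+"0.npy")) for n in("scene","top")}
def an(n,im,D):
    P=px2w(n,np.c_[u.ravel(),v.ravel()],depth=D.ravel()).reshape(400,640,3); P[D<=0]=np.nan
    I=im.astype(int); X=P[:,:,:2]-o; lx=X[:,:,0]*np.cos(yaw)+X[:,:,1]*np.sin(yaw); ly=-X[:,:,0]*np.sin(yaw)+X[:,:,1]*np.cos(yaw); z=P[:,:,2]
    er=lambda m: cv2.erode(m.astype(np.uint8),np.ones((3,3)))>0
    out=[]
    mt=er((lx>-54)&(lx<50)&(abs(ly)<44)&(z>115)&(z<180)&(I.min(2)>125)&(I.max(2)-I.min(2)<50)); 
    mc=er((abs(lx-8.5)<28)&(abs(ly+4)<40)&(I[:,:,0]-I[:,:,2]>35)&(z>140)&(z<225)); qc=z[mc]; qc=qc[qc>np.percentile(qc,90)-7] if len(qc)>5 else qc
    ms=er((I[:,:,0]>160)&(I[:,:,1]>110)&(I[:,:,2]<100)&(z>115)&(z<150)&(abs(lx-94)<38)&(abs(ly)<68))
    r=(I[:,:,0]>I[:,:,1]+70)&(I[:,:,0]>I[:,:,2]+70)&(P[:,:,2]>75)&(P[:,:,0]>500)&(P[:,:,0]<620)&(P[:,:,1]>200)&(P[:,:,1]<340)
    _,lab,st,ce=cv2.connectedComponentsWithStats(r.astype(np.uint8)); k=1+np.argmax(st[1:,4]) if len(st)>1 else 0
    kp=px2w(n,[ce[k]],z=109)[0]
    zt=z[mt]; zt=zt[abs(zt-np.median(zt))<6] if len(zt) else zt
    Q=P[mc&(z>np.percentile(qc,10)-1)] if len(qc)>5 else None
    print(n,"table",len(zt),np.median(zt).round(2),"carton top",len(qc),np.median(qc).round(2),"stand",ms.sum(),np.median(z[ms]).round(2),"knob",st[k].tolist(),ce[k].round(2),kp.round(1))
    return kp
for n in("scene","top"):
    print("REF",end=" "); a=an(n,*ref[n])
    im,D=env.grab_frame(n); np.save(f"{n}_{tag}im.npy",im); np.save(f"{n}_{tag}.npy",D)
    print("NOW",end=" "); b=an(n,im,D); c=np.hypot(*(b-a)[:2]); print("   knob chord",c.round(1),"rad",(2*np.arcsin(c/140)).round(3))
s=env.state(); print(s["time_s"],s["ee_pos"].round(1),s["force"].round(2))
A=np.load(f"scene_{tag}im.npy")[150:320,200:400,::-1]; B=np.load(f"top_{tag}im.npy")[110:280,150:350,::-1]
cv2.imwrite(f"pics/chk_{tag}.png",np.hstack([cv2.resize(x,(400,340),interpolation=cv2.INTER_CUBIC) for x in(A,B)]))
E
python3 check.py a
```

```text
REF scene table 309 170.12 carton top 368 215.6 stand 566 133.56 knob [296, 274, 7, 14, 85] [299.18 280.51] [547.9 288.9 109. ]
NOW scene table 324 131.17 carton top 381 176.7 stand 721 133.47 knob [290, 277, 8, 14, 91] [293.91 283.33] [558.8 298.7 109. ]
   knob chord 14.6 rad 0.21
REF top table 381 170.65 carton top 498 216.03 stand 145 133.92 knob [198, 221, 11, 15, 103] [202.99 228.1 ] [550.3 291.4 109. ]
NOW top table 328 131.6 carton top 480 177.03 stand 568 134.26 knob [193, 218, 12, 15, 101] [198.57 225.16] [560.4 301.8 109. ]
   knob chord 14.5 rad 0.207
32.35 [251.6 459.2 396.3] [ 0.5  -0.3   0.39]
```

View pics/chk_a.png

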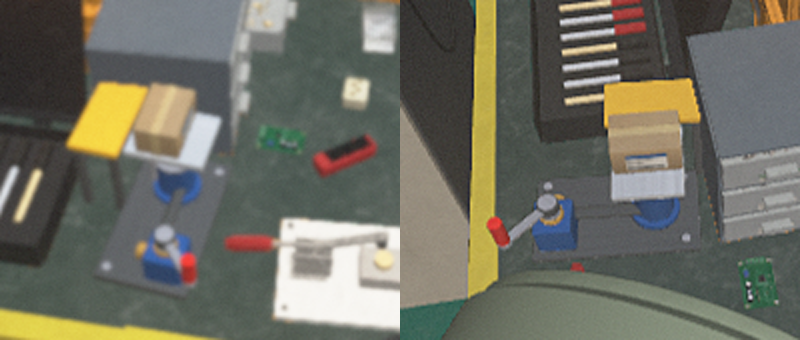

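Run:
```python
from h import *
F={k:np.load(f"k_{k}.npy") for k in "abcde"}; F["chk"]=np.load("scene_aim.npy"); F["j"]=np.load("s_jim.npy"); F["0"]=np.load("scene0im.npy")
for k,im in F.items():
    I=im.astype(float); rr=I[:,:,0]-0.5*(I[:,:,1]+I[:,:,2]); rr=cv2.GaussianBlur(rr,(3,3),0.6)
    # left-edge crossing at half of max per row
    e=[]
    for v in range(274,298):
        row=rr[v,280:306]; 
        if row.max()<70: continue
        h=row.max()/2; i=np.argmax(row>h); 
        rj=len(row)-1-np.argmax(row[::-1]>h)
        e.append((v,280+i-1+(h-row[i-1])/(row[i]-row[i-1]), 280+rj+(row[rj]-h)/(row[rj]-row[rj+1]) if rj<25 else -1))
    e=np.array(e); mid=e[2:-2]
    print(k,"rows",int(e[0,0]),int(e[-1,0]),"left",mid[:,1].mean().round(2),"right",mid[:,2].mean().round(2))
    print("   ",[(int(a),round(b,1),round(c,1)) for a,b,c in e])
# predicted pixel positions of knob centre for lever angles
pv=np.array([600.5,246.5])
for ph in (2.13,2.16,2.19,2.22,2.25,2.43): print(ph,w2px("scene",[*(pv+70*np.array([np.cos(ph),np.sin(ph)])),109]).round(2))
```

```text
a rows 278 290 left 290.79 right 297.31
    [(278, np.float64(290.2), np.float64(296.5)), (279, np.float64(290.0), np.float64(296.8)), (280, np.float64(290.1), np.float64(297.0)), (281, np.float64(290.3), np.float64(297.0)), (282, np.float64(290.7), np.float64(297.0)), (283, np.float64(290.8), np.float64(297.1)), (284, np.float64(290.8), np.float64(297.3)), (285, np.float64(290.9), np.float64(297.4)), (286, np.float64(290.9), np.float64(297.6)), (287, np.float64(291.1), np.float64(297.6)), (288, np.float64(291.5), np.float64(297.7)), (289, np.float64(291.9), np.float64(297.7)), (290, np.float64(292.3), np.float64(297.7))]
b rows 279 291 left 289.02 right 294.43
    [(279, np.float64(288.4), np.float64(293.0)), (280, np.float64(288.3), np.float64(293.2)), (281, np.float64(288.4), np.float64(293.4)), (282, np.float64(288.6), np.float64(293.6)), (283, np.float64(288.7), np.float64(293.9)), (284, np.float64(288.9), np.float64(294.4)), (285, np.float64(288.9), np.float64(294.7)), (286, np.float64(289.1), np.float64(294.8)), (287, np.float64(289.3), np.float64(294.9)), (288, np.float64(289
[... 3603 characters left out ...]
), np.float64(302.2)), (276, np.float64(295.1), np.float64(302.5)), (277, np.float64(295.0), np.float64(302.5)), (278, np.float64(295.2), np.float64(302.4)), (279, np.float64(295.5), np.float64(302.3)), (280, np.float64(295.7), np.float64(302.4)), (281, np.float64(296.0), np.float64(302.6)), (282, np.float64(296.1), np.float64(302.7)), (283, np.float64(296.1), np.float64(302.8)), (284, np.float64(295.9), np.float64(302.8)), (285, np.float64(295.9), np.float64(302.8)), (286, np.float64(296.1), np.float64(302.6)), (287, np.float64(296.2), np.float64(302.4))]
2.13 [[291.42 285.62]]
2.16 [[292.25 285.32]]
2.19 [[293.06 285.  ]]
2.22 [[293.86 284.65]]
2.25 [[294.65 284.29]]
2.43 [[299.08 281.71]]
```

Comparing sub-pixel knob edges, the released lever (left edge 289.9 px) sits about 0.02–0.04 rad more open than under load, even after allowing for flex. It may have snapped back a little on release, and there is time to make sure. I'll press it home again with one pad only and back off slowly so it can't snap.

Run:
```python
from plan import *
s=env.state(); print(s["time_s"],s["ee_pos"].round(1),s["ee_rot"].round(1))
p=s["ee_pos"].copy(); tgt=np.array([564.5,305.7,345.]); 
prof=np.array([.06,.11,.14,.15,.15,.14,.11,.08,.05,.01]); prof=prof/prof.sum(); print((prof*np.linalg.norm(tgt-p)).max())
R=Ro.from_euler("xyz",s["ee_rot"],degrees=True); dyaw=-(125.5-s["ee_rot"][2])/10
for f in prof:
    sh=R.inv().apply((tgt-p)*f)/10; print([0,0,round(dyaw,2)]+[round(v,2) for v in sh.tolist()]+[.5]); R=R*Ro.from_rotvec([0,0,dyaw],degrees=True)
```

```text
32.35 [251.6 459.2 396.3] [180.    0.  122.8]
52.835340980889434
[0, 0, np.float64(-0.27), -1.79, 1.08, 0.31, 0.5]
[0, 0, np.float64(-0.27), -3.29, 1.96, 0.57, 0.5]
[0, 0, np.float64(-0.27), -4.2, 2.48, 0.72, 0.5]
[0, 0, np.float64(-0.27), -4.52, 2.63, 0.77, 0.5]
[0, 0, np.float64(-0.27), -4.53, 2.61, 0.77, 0.5]
[0, 0, np.float64(-0.27), -4.24, 2.42, 0.72, 0.5]
[0, 0, np.float64(-0.27), -3.34, 1.88, 0.57, 0.5]
[0, 0, np.float64(-0.27), -2.43, 1.36, 0.41, 0.5]
[0, 0, np.float64(-0.27), -1.53, 0.84, 0.26, 0.5]
[0, 0, np.float64(-0.27), -0.31, 0.17, 0.05, 0.5]
```

Call:
servo_tool(
  series=[
    [0,0,-0.27,-1.79,1.08,0.31,0.5],
    [0,0,-0.27,-3.29,1.96,0.57,0.5],
    [0,0,-0.27,-4.2,2.48,0.72,0.5],
    [0,0,-0.27,-4.52,2.63,0.77,0.5],
    [0,0,-0.27,-4.53,2.61,0.77,0.5],
    [0,0,-0.27,-4.24,2.42,0.72,0.5],
    [0,0,-0.27,-3.34,1.88,0.57,0.5],
    [0,0,-0.27,-2.43,1.36,0.41,0.5],
    [0,0,-0.27,-1.53,0.84,0.26,0.5],
    [0,0,-0.27,-0.31,0.17,0.05,0.5],
  ],
  newtons=30,
)

```text
time_s: 33.6
ee_pos: [565.8, 304.0, 344.3]
ee_rot: [-180.0, -0.0, 125.4]
force: [-0.6, 0.2, 0.3]
gripper_width: 45.3
```

```bash
python3 feel.py
```

```text
t 33.6 pos [565.85 304.04 344.34] phi 2.1129 R 67.17 F [-0.58  0.21  0.28] Ftan 0.39 Frad 0.48 Tz [-0.05 -0.01  0.01] w 45.3 yaw 125.36
```

Call:
servo_tool(
  series=[
    [0,0,0,0,0,1.0,0.5],
    [0,0,0,0,0,1.2,0.5],
    [0,0,0,0,0,1.2,0.5],
    [0,0,0,0,0,1.2,0.5],
    [0,0,0,0,0,0.9,0.5],
    [0,0,0,0,0.08,0,0.5],
    [0,0,0,0,0.08,0,0.5],
    [0,0,0,0,0.08,0,0.5],
    [0,0,0,0,0.08,0,0.5],
    [0,0,0,0,0.08,0,0.5],
  ],
)

```text
time_s: 34.85
ee_pos: [568.2, 307.3, 290.1]
ee_rot: [180.0, -0.0, 125.5]
force: [-0.2, 0.7, -1.1]
gripper_width: 45.9
```

```bash
python3 feel.py; python3 knob.py f
```

```text
t 34.85 pos [568.18 307.34 290.09] phi 2.0591 R 68.9 F [-0.2   0.74 -1.1 ] Ftan -0.17 Frad 0.75 Tz [-0.08  0.04 -0.  ] w 45.9 yaw 125.46
[290 277   8  15  97] [293.9 283.5] [558.7 299.1 109. ]
```

Call:
servo_tool(
  series=[
    [0,0,0,0,0.03,0,0.5],
    [0,0,0,0,0.03,0,0.5],
    [0,0,0,0,0.03,0,0.5],
    [0,0,0,0,0.03,0,0.5],
    [0,0,0,0,0.03,0,0.5],
    [0,0,0,0,0.03,0,0.5],
    [0,0,0,0,0.03,0,0.5],
    [0,0,0,0,0.03,0,0.5],
    [0,0,0,0,0.03,0,0.5],
    [0,0,0,0,0.03,0,0.5],
  ],
)

```text
time_s: 36.15
ee_pos: [570.6, 309.1, 289.9]
ee_rot: [180.0, -0.0, 125.5]
force: [-0.2, 0.5, -0.1]
gripper_width: 45.8
```

```bash
cat > feel2.py <<'E'
from h import *
s=env.state(); a=np.radians(s["ee_rot"][2]); ty=np.array([np.sin(a),-np.cos(a)]); tx=np.array([np.cos(a),np.sin(a)]); F=s["force"]; T=s["torque"]
Ft=np.array([-T[1],T[0]])/0.172
print("t",round(s["time_s"],2),"pos",s["ee_pos"].round(2),"y-coord",(s["ee_pos"][:2]@ty).round(2),"rot",s["ee_rot"].round(2),"F",F.round(2),"push(-Fy_tool)",-(F[:2]@ty).round(2),"from torque",-(Ft@ty).round(2),"Fx_tool",(F[:2]@tx).round(2),"Tz",T[2].round(3),"w",round(s["gripper_width"],1))
E
python3 feel2.py
```

```text
t 36.15 pos [570.57 309.08 289.85] y-coord 644.05 rot [180.    -0.   125.46] F [-0.22  0.46 -0.1 ] push(-Fy_tool) -0.09 from torque 0.19 Fx_tool 0.51 Tz 0.008 w 45.8
```

Call:
servo_tool(
  series=[
    [0,0,0,0,0.03,0,0.5],
    [0,0,0,0,0.03,0,0.5],
    [0,0,0,0,0.03,0,0.5],
    [0,0,0,0,0.03,0,0.5],
    [0,0,0,0,0.03,0,0.5],
    [0,0,0,0,0.03,0,0.5],
    [0,0,0,0,0.03,0,0.5],
    [0,0,0,0,0.03,0,0.5],
    [0,0,0,0,0.03,0,0.5],
    [0,0,0,0,0.03,0,0.5],
  ],
)

```text
time_s: 37.4
ee_pos: [572.3, 310.5, 289.6]
ee_rot: [-179.8, -0.0, 125.5]
force: [-5.7, -3.2, 2.0]
gripper_width: 45.8
```

```bash
python3 feel2.py
```

```text
t 37.4 pos [572.33 310.48 289.64] y-coord 646.3 rot [-1.7982e+02 -3.0000e-02  1.2546e+02] F [-5.75 -3.24  1.99] push(-Fy_tool) 6.56 from torque 7.08 Fx_tool 0.7 Tz -0.013 w 45.8
```

Call:
servo_tool(
  series=[
    [0,0,0,0,0.02,0,0.5],
    [0,0,0,0,0.02,0,0.5],
    [0,0,0,0,0.02,0,0.5],
    [0,0,0,0,0.02,0,0.5],
    [0,0,0,0,0.02,0,0.5],
    [0,0,0,0,0.02,0,0.5],
    [0,0,0,0,0.02,0,0.5],
    [0,0,0,0,0.02,0,0.5],
    [0,0,0,0,0.02,0,0.5],
    [0,0,0,0,0.02,0,0.5],
  ],
)

```text
time_s: 38.65
ee_pos: [573.3, 311.3, 289.5]
ee_rot: [-179.7, -0.1, 125.5]
force: [-8.1, -4.2, 4.4]
gripper_width: 45.6
```

```bash
python3 feel2.py; python3 knob.py g
```

```text
t 38.65 pos [573.29 311.28 289.5 ] y-coord 647.54 rot [-1.7965e+02 -5.0000e-02  1.2546e+02] F [-8.11 -4.21  4.4 ] push(-Fy_tool) 9.05 from torque 9.77 Fx_tool 1.27 Tz -0.069 w 45.6
[289 277   9  15 100] [293.6 283.8] [559.3 300.1 109. ]
```

The force climbs straight away (0, 6.6, then 9.0 N) while the knob, at scene (293.6,283.8), barely moves. So it was already on the seat. One more small push to confirm, then I ease off slowly.

Call:
servo_tool(
  series=[
    [0,0,0,0,0.025,0,0.5],
    [0,0,0,0,0.025,0,0.5],
    [0,0,0,0,0.025,0,0.5],
    [0,0,0,0,0.025,0,0.5],
    [0,0,0,0,0.025,0,0.5],
    [0,0,0,0,0.025,0,0.5],
    [0,0,0,0,0.025,0,0.5],
    [0,0,0,0,0.025,0,0.5],
    [0,0,0,0,0.025,0,0.5],
    [0,0,0,0,0.025,0,0.5],
  ],
)

```text
time_s: 39.95
ee_pos: [574.5, 312.3, 289.3]
ee_rot: [-179.4, -0.1, 125.5]
force: [-11.2, -5.1, 6.1]
gripper_width: 45.6
```

```bash
python3 feel2.py; python3 knob.py h
```

```text
t 39.95 pos [574.54 312.32 289.33] y-coord 649.16 rot [-1.7945e+02 -8.0000e-02  1.2546e+02] F [-11.18  -5.14   6.13] push(-Fy_tool) 12.09 from torque 12.93 Fx_tool 2.3 Tz -0.029 w 45.6
[289 278   8  14  92] [293.  284.2] [560.4 301.5 109. ]
```

Call:
servo_tool(
  series=[
    [0,0,0,0,-0.06,0,0.5],
    [0,0,0,0,-0.08,0,0.5],
    [0,0,0,0,-0.08,0,0.5],
    [0,0,0,0,-0.08,0,0.5],
    [0,0,0,0,-0.08,0,0.5],
    [0,0,0,0,-0.08,0,0.5],
    [0,0,0,0,-0.1,0,0.5],
    [0,0,0,0,-0.2,0,0.5],
    [0,0,0,0,-0.25,0,0.5],
    [0,0,0,0,-0.25,0,0.5],
  ],
)

```text
time_s: 41.25
ee_pos: [566.8, 306.2, 290.0]
ee_rot: [179.9, 0.0, 125.5]
force: [0.4, 0.1, 0.8]
gripper_width: 45.4
```

```bash
python3 feel2.py; python3 knob.py i
```

```text
t 41.25 pos [566.83 306.22 290.04] y-coord 639.34 rot [1.7987e+02 2.0000e-02 1.2546e+02] F [0.36 0.12 0.84] push(-Fy_tool) -0.37 from torque 0.25 Fx_tool -0.11 Tz 0.026 w 45.4
[290 277   8  15  97] [293.9 283.5] [558.7 299.1 109. ]
```

The knob is back at exactly (293.9,283.5), the same unloaded position as before the push, and the force is zero: the valve is home. I lift clear and back away.

Call:
servo_tool(
  series=[
    [0,0,0,0,0,-1,0.5],
    [0,0,0,0,0,-2,0.5],
    [0,0,0,0,0,-2.5,0.5],
    [0,0,0,0,0,-2.5,0.5],
    [0,0,0,0,0,-1.5,0.5],
    [0,0,0,2,-1,-0.5,0.5],
    [0,0,0,3,-2,0,0.5],
    [0,0,0,3,-2,0,0.5],
    [0,0,0,2,-1,0,0.5],
    [0,0,0,0.5,0,0,0.5],
  ],
)

```text
time_s: 42.55
ee_pos: [455.2, 357.7, 389.7]
ee_rot: [-180.0, 0.0, 125.6]
force: [-0.1, -1.3, -0.3]
gripper_width: 45.5
```

```bash
python3 check.py b
```

```text
REF scene table 309 170.12 carton top 368 215.6 stand 566 133.56 knob [296, 274, 7, 14, 85] [299.18 280.51] [547.9 288.9 109. ]
NOW scene table 314 131.24 carton top 364 176.44 stand 718 133.59 knob [290, 278, 8, 14, 60] [293.13 285.05] [559.7 303.6 109. ]
   knob chord 18.8 rad 0.27
REF top table 381 170.65 carton top 498 216.03 stand 145 133.92 knob [198, 221, 11, 15, 103] [202.99 228.1 ] [550.3 291.4 109. ]
NOW top table 0 nan carton top 0 nan stand 0 nan knob [0, 0, 640, 400, 256000] [319.5 199.5] [583.    3.2 109. ]
   knob chord 290.1 rad nan
42.65 [456.6 357.4 389.8] [-0.21 -0.56  0.1 ]
  return _methods._mean(a, axis=axis, dtype=dtype,
  ret = ret.dtype.type(ret / rcount)
check.py:23: RuntimeWarning: invalid value encountered in arcsin
  print("NOW",end=" "); b=an(n,im,D); c=np.hypot(*(b-a)[:2]); print("   knob chord",c.round(1),"rad",(2*np.arcsin(c/140)).round(3))
```

View pics/chk_b.png

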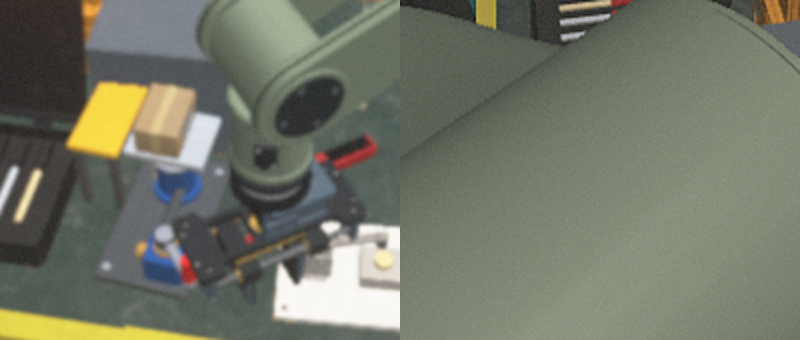

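```bash
python3 -c "
from h import *
s=env.state(); print(s['time_s'],s['force'].round(2)); print(env.job_done())"
```

```text
42.65 [-0.21 -0.56  0.1 ]
the job is handed in; nothing more can be done
None
```

The valve is shut and released and the carton is still on the table, but the table stopped about 2.4 mm below the stand instead of level. I handed the job in at 42.65 s.

- **Descent:** I gripped the red knob and opened the lever about 0.5 rad. The table came down at up to about 24 mm/s, under the 3 cm/s limit. I closed the valve a little too late. The last readings were table top 131.2 mm and stand 133.6 mm, and the table cannot be raised. It had not crept down in the last 10 s before hand-in.
- **Closing:** I turned the lever clockwise until the force rose from about 4 N of friction to 13 N, then eased off and let go.
- **Seat check:** Edge measurements suggested the lever might have sprung back slightly on release. I pressed it again with one finger; the force climbed at once to about 12 N and the knob returned to exactly the same pixel. That is consistent with the lever being home and stays well below the 25 N limit.
- **Final state:** The wrist force was about zero and the gripper was well clear of everything. The last picture showed the carton in place. The key set and circuit board looked undisturbed at 32 s, and the later moves stayed near the valve. The top camera was blocked by the arm in that last picture, and the knob was partly hidden, so the knob reading in it is not reliable.

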